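# Find the perished bench puck with the pin gauge

### The arm

A 6-joint arm with a two-finger parallel gripper is mounted at the origin on the work surface. World frame = base frame: x ahead of the robot, y to its left, z up, the work surface at z = 0. Lengths are in m, angles in rad, forces in N, time in s.
With the tool pointing down it reaches from about 0.35 to 0.975 m from the base axis. Payload 4.9 kg.
Tool frame: the origin (TCP) lies at the very end of the fingers, on their centre line; the grasp point (between the pads) lies 19 mm behind it (manip.hold_point_z is the distance from the TCP to the grasp point, in m); z points along the fingers, y is the direction in which the jaws open and shut (so a half turn about z gives the same grasp; the last joint's range is limited). The gripper opens to 85 mm and grips with 20 to 120 N. Pads are 22 mm wide; open, the fingers measure 114 mm over their backs; the gripper's body (76 mm by 85 mm) begins 54 mm behind the grasp point. The pads swing forward as they close: fully open they stand 13 mm farther back than shut.
Start: joints at [-1.37, 0.053, 1.613, -0, 1.476, -0.119], TCP at [0.196, -0.593, 0.231] pointing down, gripper open.
Joint ranges: [-3.01, 3.01], [-1.01, 2.22], [0.06, 2.58], [-1.02, 4.17], [0.09, 2.62], [-3.14, 3.14]. Speed limits (rad/s): [2.57, 2.57, 3.14, 3.14, 3.14, 3.14].

### API

Orientations are given as a unit quaternion [w, x, y, z].
In Python, from plant import manip gives the robot as it stands. The module is installed in compiled form; this text tells all that it offers.
- The arm moves only by the shell command python3 -m creep 'ROWS'. ROWS is JSON, a list of rows, each a list of 7 numbers: the turn, a rotation vector about the tool's x, y, z in degrees, then the shift along the tool's x, y, z in m, then the opening, from 0 (shut) to 1 (fully open). In form: [[ax, ay, az, tx, ty, tz, jaw], ...]. A call has 1 to 20 rows; each row shifts and turns the commanded pose from where the row before left it, along the tool's axes as they then stand; what a row does not reach is not made up. A row lasts 1/12 s, in which the tool goes at most 41.7 mm and 7.16 degrees, less where a joint would pass 70% of its speed; a pose out of reach is approached as far as the arm can. A call is refused whole if a number of a shift passes 0.0417 or a number of a turn 7.16, either way. A call with a gripper value outside its range is refused whole. The fingers move at their own pace and stop on an object; the grip force is fixed at half the most. Time passes only in rows, so rows that do not move let the fingers close. It gives the time, the measured TCP pose, the force and the opening at its end, in the units of the state.
- manip.state(): the state, without advancing time (a new reading comes with each control period).
- manip.grab_frame(name): name is "scene" or "top" or "wrist"; returns the picture (480x640x3 uint8, blue, green, red); there is no depth.
- manip.get_calibration(name): a dict with "fx", "fy", "cx", "cy" (pixels), "xyz" and "attitude" of the camera in the world. Camera axes: x right, y down, z forward; pixel columns grow to the right and rows downward; lengths in m; the calibration is good to about 2 mm. A picture is of the moment at which its call begins: read the wrist's pose just before it. get_calibration takes no time and is no camera call; for the wrist camera it gives the pose at the moment of the call.
- manip.job_done(): hands the job in, once; it reports no verdict.
Trained networks look in the newest picture that a camera, given by its name, has taken for a name from the list of things; names that differ only in an ending like _2 or _b are one class to them, and where a whole thing is asked for, a point or a joint stands for the part that bears it (a point fixed in the world has none). Each returns a list of dicts, best first, with "confidence" (0 to 1); they miss things now and then, are a little off and sometimes report something else, mostly with a low value. They report only what shows in the picture. A call takes as long as a camera call.
- manip.cut_out(target, camera): "pixels" (480x640 bool, what is visible of it) and "rect" ([left, top, right, bottom] in pixels, round what is visible of it).
The state is a dict: "time": time; "joint_pos": joint angles; "joint_vel": joint speeds; "joint_efforts": joint torques, N m; "tool_pos": TCP position; "tool_rot": TCP orientation; "contact_force": force on the tool from outside, world axes, zero at the start; "ft_torque": the same for the moment, N m; "gripper_width": opening from 0.0 (shut) to 1.0 (fully open).
Only numpy, scipy, OpenCV 4.12 (cv2) and the standard library are available. Lean on these libraries where they do the work, as an engineer would, in place of code of your own. Each camera call takes 0.05 s, during which the arm holds its last target.

### The job

One of the three look-alike bench pucks has perished: its rubber core yields easily and stays dented, while a sound core springs back. Take the pin gauge from its till, lay it in the slanted rest, let go and take it again by its butt end; then, holding it upright, pin down, press the pin well into the cores until you have found the bad one. Lay the gauge back home in the slanted rest, put the bad puck in the steel tray, and leave the two sound pucks standing where they are.

Things in the scene. Friction and masses are not known exactly. Their poses are not given: they have to be found in the camera images.
- gauge: Pin gauge, 0.26 kg: square bar 28 x 28 x 130 mm, aluminium, the last 38 mm at its butt end clad in black rubber; a sprung steel pin stands out of the other end. Origin: centre of the underside as it lies (bar: x -65 to +65 mm, y +-14, z 0 to 28). Own x points along the bar to the pin, own z is the upper side, with a slot where a brass pointer shows the pin's travel.
- gauge_mid (a point): middle of the gauge's bar, on its axis
- gauge_end (a point): centre of the gauge's butt end face, 65 mm from gauge_mid; to use the gauge, take it here, fingers along its axis: in the rest, the half of the bar towards this end stands clear of the cheeks
- pin_tip (a point): rounded tip of the gauge's sprung pin (8 mm thick, standing out 28 mm), on the gauge's axis, 93 mm from gauge_mid when not pressed. The pin gives way about 1 mm per 1.5 N, up to 14 mm.
- till: Fixed wooden till: plank 210 x 100 mm, 8 mm thick, on which the gauge lies at the start, pin along the till's own x. Origin on the bench near the plank's middle. A tall end board (120 mm high, own x -95 to -81 mm) stands close behind the gauge's butt end, so there it can only be taken from straight above; a strip 10 mm high closes the other end.
- rest: Fixed wooden slanted rest, base 150 x 90 mm; origin on the bench under its middle. The gauge lies in it at 45 degrees, pin down: gauge x axis along (+x, -z) of the rest in equal parts, gauge z axis along (+x, +z), y axes agree. It lies on a slanted rib 20 mm wide (narrower than the bar: fingers pass on both sides) and against two stop blocks, 16 mm apart, that hold the bar's pin end.
- rest_seat (a point): where gauge_mid is when the gauge lies home in the rest (106 mm above the bench). Two cheeks 36 mm apart stand 16 mm above the rib beside the bar, from 17 to 65 mm past this point towards the pin; the stops are 20 mm high above the rib.
- puck_a: Bench puck: upright grey disc, 58 mm diameter, 42 mm high, 0.27 kg, hard rim, black rubber core 24 mm across in the middle, flush with the top. Origin: centre of the underside, z up. The three look the same and change places. A sound core sinks 0.22 mm per newton and springs back; the perished one gives way at about 4 N, is 11 mm down at 8 N and stays dented.
- puck_b: Bench puck, as puck_a
- puck_c: Bench puck, as puck_a
- puck_a_core (a joint): how far the rubber core of puck_a is dented below the rim, in m: 0 at the start, grows as it is pressed in, at most 0.011
- puck_b_core (a joint): how far the rubber core of puck_b is dented below the rim, in m: 0 at the start, grows as it is pressed in, at most 0.011
- puck_c_core (a joint): how far the rubber core of puck_c is dented below the rim, in m: 0 at the start, grows as it is pressed in, at most 0.011
- tray: Fixed open steel tray, 150 x 150 mm outside, 45 mm high, walls 6 mm. Origin: centre of its underside, z up.

How it is judged:
By the outcome, as a careful person would: the job done as asked, in the order asked, and still so for the second after the job is handed in, with the robot touching nothing.
It also fails if it takes over 72 s, if anything falls off the work surface, if the arm or the gripper's body presses on something with over 40 N, if the wrist force passes 120 N, or if a joint passes its speed limit or range.

## Working session

There is one attempt and no reset: what is moved stays moved. The work goes in short steps, Python scripts to look and compute and a shell command to move; the robot and the scene stay as the last step left them, time stands still between calls to the robot, and variables do not carry over. Pictures are saved under pics/ and viewed, and the job is handed in when it is done.

```bash
mkdir -p pics; ls; python3 - <<'E'
from plant import manip
import cv2,json
print(manip.state())
for n in("scene","top","wrist"):
    f=manip.grab_frame(n); cv2.imwrite(f"pics/{n}0.png",f); print(n,manip.get_calibration(n))
print(manip.hold_point_z, manip.state()['time'])
E
```

```text
pics
{'time': 0.0, 'joint_pos': array([-1.37000688e+00,  5.33816267e-02,  1.61430381e+00,  1.79832977e-05,
        1.47601120e+00, -1.19009070e-01]), 'joint_vel': array([ 0.00107967,  0.00082846, -0.00171309, -0.00092725, -0.00031761,
        0.00029549]), 'joint_efforts': array([ 9.73167880e-04, -3.93680799e+01, -3.70177352e+01, -1.75201790e-04,
        7.02461286e-03,  9.35052782e-06]), 'tool_pos': array([ 0.19635782, -0.59269008,  0.23004181]), 'tool_rot': array([-1.05147668e-03,  9.87242919e-01,  1.59217815e-01, -3.40611846e-05]), 'contact_force': array([-0.0151797 ,  0.23264379,  1.05114701]), 'ft_torque': array([ 0.01469008, -0.00130851, -0.01055919]), 'gripper_width': 1.0006130190808926}
scene {'fx': 484.95794386554957, 'fy': 484.95794386554957, 'cx': 315.98661554233416, 'cy': 238.41023508928535, 'xyz': array([ 0.83441653, -0.44830208,  0.78799817]), 'attitude': array([-0.32149904,  0.90895173,  0.25084577, -0.08672664])}
top {'fx': 515.1929219077839, 'fy': 515.1929219077839, 'cx': 320.71398131974917, 'cy': 238.30533574847502, 'xyz': array([0.44049142, 0.05211064, 1.12794729]), 'attitude': array([-0.02929961,  0.70641791, -0.7062771 ,  0.03588778])}
wrist {'fx': 370.11700985394316, 'fy': 370.11700985394316, 'cx': 321.65499198293594, 'cy': 244.197291493137, 'xyz': array([ 0.27632961, -0.56597792,  0.37299556]), 'attitude': array([ 0.13309775,  0.79968395, -0.57745695, -0.09661282])}
0.0187 0.15
```

View pics/scene0.png

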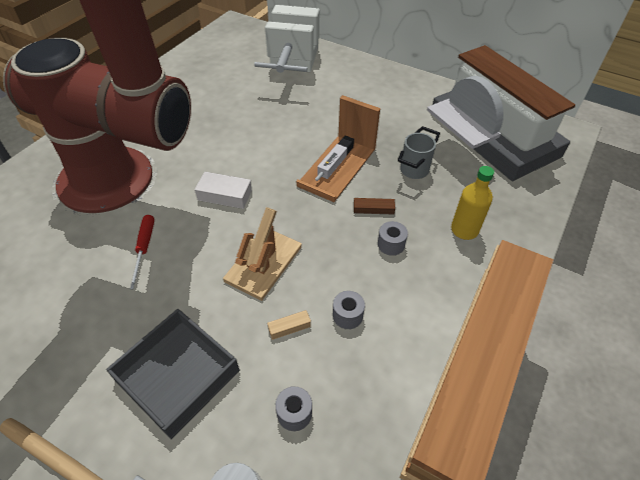

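View pics/top0.png

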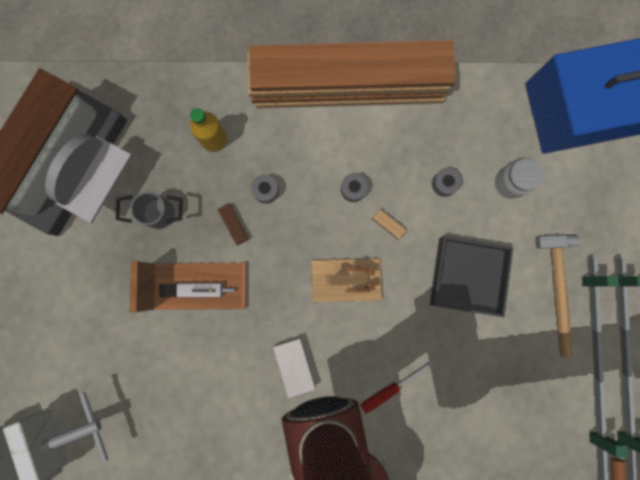

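View pics/wrist0.png

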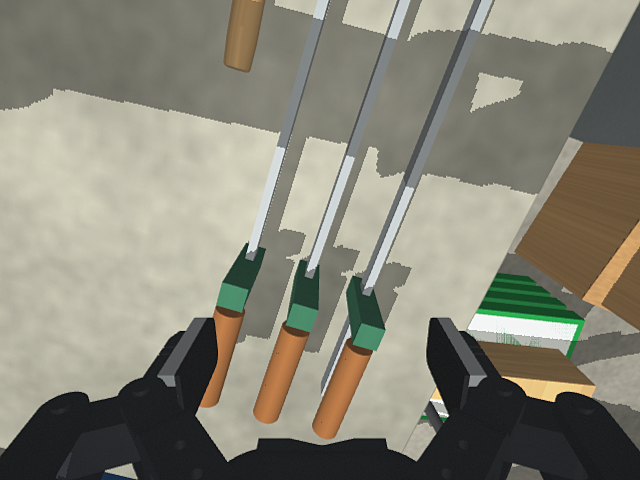

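The views show the till with the gauge (top ~190,288), the rest (top ~347,279), pucks (top ~264,187 / 355,186 / 447,180) and the tray (top ~472,275).

```bash
cat > h.py <<'E'
import numpy as np, cv2
from scipy.spatial.transform import Rotation as R
from plant import manip
def Rq(q): return R.from_quat([q[1],q[2],q[3],q[0]])
class Cam:
    def __init__(s,n,c=None):
        c=c or manip.get_calibration(n); s.c=c; s.p=np.array(c['xyz']); s.R=Rq(c['attitude']).as_matrix()
    def proj(s,P):
        q=(np.atleast_2d(P)-s.p)@s.R; return np.c_[s.c['fx']*q[:,0]/q[:,2]+s.c['cx'], s.c['fy']*q[:,1]/q[:,2]+s.c['cy']]
    def ray(s,u,v):
        d=s.R@np.array([(u-s.c['cx'])/s.c['fx'],(v-s.c['cy'])/s.c['fy'],1]); return d/np.linalg.norm(d)
    def plane(s,u,v,z):
        d=s.ray(u,v); return s.p+d*(z-s.p[2])/d[2]
E
python3 - <<'E'
from h import *
import pickle
out={}
for cam in("top","scene"):
    manip.grab_frame(cam)
    C=Cam(cam)
    for t in("gauge","till","rest","puck_a","tray"):
        L=manip.cut_out(t,cam)
        out[cam,t]=L
        for d in L:
            m=d['pixels']; v,u=np.nonzero(m)
            if len(u)==0: continue
            (c,s,a)=cv2.minAreaRect(np.c_[u,v].astype(np.float32))
            z={'gauge':.036,'till':.008,'rest':.01,'puck_a':.042,'tray':.045}[t]
            print(cam,t,round(d['confidence'],2),d['rect'],len(u),'mar',np.round(c,1),np.round(s,1),round(a,1),C.plane(*c,z).round(4))
pickle.dump(out,open('m0.pkl','wb'))
for cam in("top","scene"):
    f=cv2.imread(f'pics/{cam}0.png')
    x=(110,165,150,150) if cam=='top' else (200,80,200,230)
    cv2.imwrite(f'pics/{cam}_z.png',cv2.resize(f[170:325,120:390] if cam=='top' else f[85:305,215:395],None,fx=2.9 if cam=='top' else 2.7,fy=2.9 if cam=='top' else 2.7,interpolation=cv2.INTER_CUBIC))
print(manip.state()['time'])
E
```

```text
top gauge 0.73 [157.1, 283.0, 232.0, 294.4] 866 mar [195.5 289.9] [73.1 13.4] 1.0 [0.4322 0.3055 0.036 ]
top gauge 0.47 [440.7, 174.6, 454.8, 191.4] 122 mar [447.5 181. ] [12. 11.] 90.0 [ 0.6657 -0.2314  0.036 ]
top till 0.63 [129.8, 263.1, 248.6, 316.9] 4393 mar [186.5 287. ] [ 50. 117.] 90.0 [0.4383 0.3315 0.008 ]
top rest 0.89 [314.2, 260.6, 378.6, 300.6] 2781 mar [345.9 280. ] [42.4 69.1] 87.8 [ 0.4534 -0.0128  0.01  ]
top puck_a 0.85 [251.9, 175.4, 278.1, 203.6] 597 mar [265.5 188.5] [28.3 25.5] 45.0 [0.6476 0.1598 0.042 ]
top puck_a 0.76 [340.1, 171.6, 368.1, 200.6] 642 mar [353.8 187.4] [25.9 29.5] 26.6 [ 0.6503 -0.0288  0.042 ]
top puck_a 0.64 [429.7, 170.7, 462.0, 196.1] 690 mar [446. 182.] [26.9 31.1] 45.0 [ 0.6623 -0.2266  0.042 ]
top puck_a 0.17 [433.9, 239.1, 516.1, 315.9] 5229 mar [471.2 276.2] [76.3 70.8] 8.7 [ 0.4608 -0.2753  0.042 ]
top tray 0.65 [433.0, 238.1, 517.1, 317.1] 5420 mar [471.6 275.9] [78.3 72.2] 9.7 [ 0.4614 -0.2752  0.045 ]
scene gauge 0.76 [314.4, 138.9, 351.3, 181.0] 713 mar [332.7 158.9] [15.9 53.9] 40.2 [0.439  0.2959 0.036 ]
scene rest 0.66 [374.9, 219.6, 407.9, 255.9] 832 mar [391.2 238.1] [28.6 33.9] 11.3 [0.6483 0.1729 0.01  ]
scene rest 0.57 [226.7, 208.8, 296.8, 302.5] 3550 mar [261.3 254.9] [54.1 87.8] 36.3 [ 4.431e-01 -4.000e-04  1.000e-02]
scene puck_a 0.88 [331.6, 290.0, 361.9, 328.2] 989 mar [347.5 309. ] [36. 31.] 90.0 [ 0.6586 -0.039   0.042 ]
scene puck_a 0.73 [277.5, 386.3, 311.0, 430.2] 1301 mar [293.  408.5] [43. 36.] 90.0 [ 0.6706 -0.2372  0.042 ]
scene puck_a 0.56 [373.2, 224.7, 406.6, 253.9] 804 mar [391.5 238.1] [28. 33.] 12.5 [0.6565 0.1478 0.042 ]
scene tray 0.85 [106.7, 312.6, 237.7, 438.6] 9060 mar [172.8 369.3] [ 94.8 102.5] 45.0 [ 0.4705 -0.2841  0.045 ]
0.75
```

View pics/top_z.png

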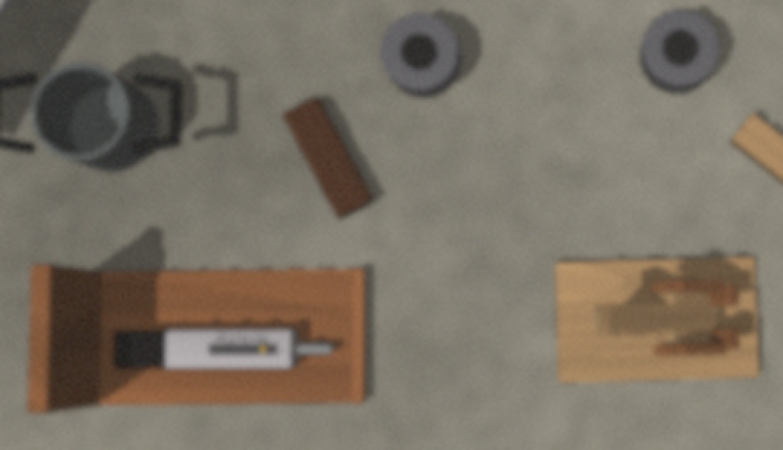

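View pics/scene_z.png

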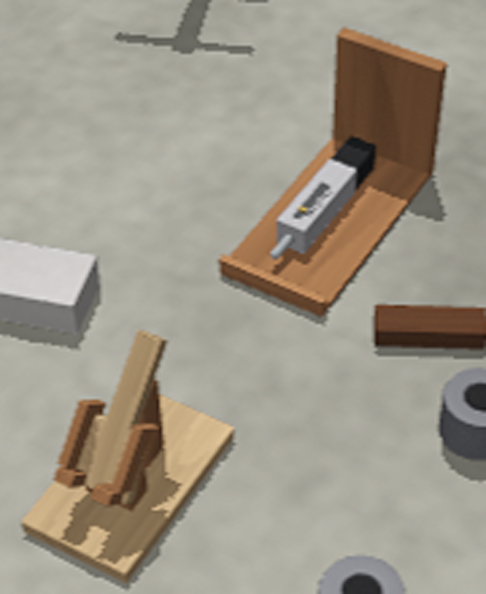

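```bash
python3 - <<'E'
from h import *
s=manip.state(); T=Rq(s['tool_rot']).as_matrix(); C=Cam('wrist')
print('cam in tool',T.T@(C.p-s['tool_pos']),'\n',(T.T@C.R).round(4))
print(T.round(3))
E
python3 -m creep '[[0,0,-6,0,0,0,1],[0,0,-6,0,0,0,1],[0,0,-6,0,0,0,1],[0,0,-6,0,0,0,1],[0,0,-6,0,0,0,1],[0,0,-6,0,0,0,1],[0,0,-6,0,0,0,1],[0,0,-6,0,0,0,1],[0,0,-6,0,0,0,1],[0,0,-6,0,0,0,1],[0,0,-6,0,0,0,1],[0,0,-6,0,0,0,1]]'
```

```text
cam in tool [ 0.08435134 -0.00059538 -0.14261954] 
 [[ 0.000e+00 -9.458e-01 -3.246e-01]
 [ 1.000e+00 -2.000e-04  7.000e-04]
 [-8.000e-04 -3.246e-01  9.458e-01]]
[[ 0.949  0.314  0.   ]
 [ 0.314 -0.949 -0.   ]
 [-0.     0.    -1.   ]]
time: 1.75
tool_pos: [0.1965, -0.5933, 0.2313]
tool_rot: [0.0, 0.703, 0.711, -0.0]
contact_force: [0.1, 1.0, 0.5]
gripper_width: 0.999
```

```bash
python3 -m creep '[[0,0,0,0.0286,0.0127,-0.005,1],[0,0,0,0.0286,0.0127,-0.005,1],[0,0,0,0.0286,0.0127,-0.005,1],[0,0,0,0.0286,0.0127,-0.005,1],[0,0,0,0.0286,0.0127,-0.005,1],[0,0,0,0.0286,0.0127,-0.005,1],[0,0,0,0.0286,0.0127,-0.005,1],[0,0,0,0.0286,0.0127,-0.005,1],[0,0,0,0.0286,0.0127,-0.005,1],[0,0,0,0.0286,0.0127,-0.005,1],[0,0,0,0.0286,0.0127,-0.005,1],[0,0,0,0.0286,0.0127,-0.005,1],[0,0,0,0.0286,0.0127,-0.005,1],[0,0,0,0.0286,0.0127,-0.005,1],[0,0,0,0.0286,0.0127,-0.005,1],[0,0,0,0.0286,0.0127,-0.005,1],[0,0,0,0.0286,0.0127,-0.005,1],[0,0,0,0.0286,0.0127,-0.005,1],[0,0,0,0.0286,0.0127,-0.005,1],[0,0,0,0,0,0,1]]'
python3 - <<'E'
from h import *
import pickle
c=manip.get_calibration('wrist'); f=manip.grab_frame('wrist'); cv2.imwrite('pics/w1.png',f); pickle.dump(c,open('w1.pkl','wb')); print(c, manip.state()['joint_pos'])
E
```

```text
time: 3.42
tool_pos: [0.4361, -0.0447, 0.3277]
tool_rot: [0.0, 0.703, 0.711, 0.001]
contact_force: [1.4, 0.4, 0.3]
gripper_width: 1.003
{'fx': 370.11700985394316, 'fy': 370.11700985394316, 'cx': 321.65499198293594, 'cy': 244.197291493137, 'xyz': array([0.4348203 , 0.03982868, 0.47046329]), 'attitude': array([0.16467989, 0.98632643, 0.00560228, 0.00305375])} [-2.76962755e-01 -4.51398902e-01  1.89096937e+00  1.93717406e-04
  1.70073611e+00 -2.87510366e-01]
```

View pics/w1.png

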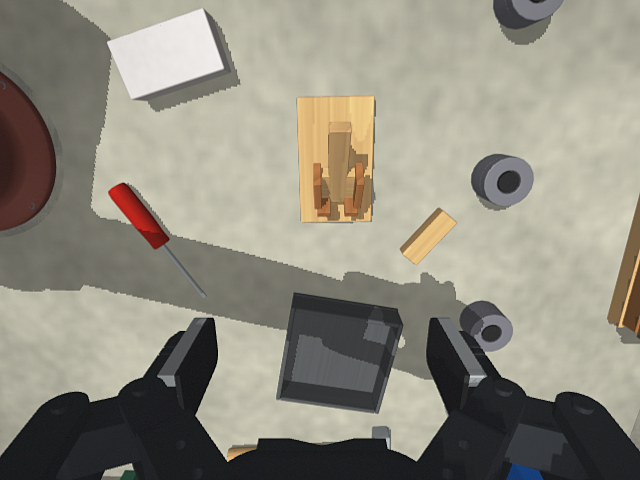

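The wrist picture shows the rest clearly (rect ~297–375, 96–222), the rib and two cheeks with stops at the lower (−y) end.

```bash
python3 - <<'E'
import cv2
f=cv2.imread('pics/w1.png')
cv2.imwrite('pics/w1z.png',cv2.resize(f[90:230,285:385],None,fx=4.2,fy=4.2,interpolation=cv2.INTER_CUBIC))
E
```

```text
(no output)
```

View pics/w1z.png

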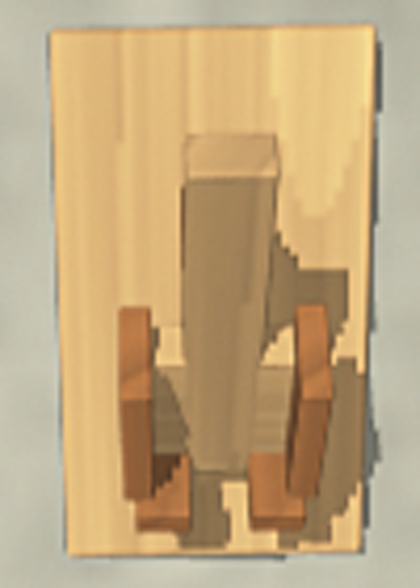

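```bash
cat > fitrest.py <<'E'
from h import *
import pickle
from scipy.optimize import least_squares
C=Cam('wrist',pickle.load(open('w1.pkl','rb')))
z=lambda u,v:(285+u/4.2-.4,90+v/4.2-.4)
obs=np.array([z(52,30),z(375,27),z(70,554),z(364,552), z(150,390),z(299,397),z(152,497),z(287,492), z(182,180),z(278,178),z(190,470),z(245,472)])
a=np.array([1,0,-1])/2**.5;n=np.array([1,0,1])/2**.5
def pts(p):
    x,y,yaw,t,sx,r0,r1=p
    S=np.array([sx,0,.106]);Y=np.array([0,1,0])
    L=[(-.075,-.045,t),(-.075,.045,t),(.075,-.045,t),(.075,.045,t)]
    L+=[S+a*.017+n*.002-Y*.018,S+a*.017+n*.002+Y*.018,S+a*.065+n*.002-Y*.018,S+a*.065+n*.002+Y*.018]
    L+=[S+a*r0-n*.014-Y*.01,S+a*r0-n*.014+Y*.01,S+a*r1-n*.014-Y*.01,S+a*r1-n*.014+Y*.01]
    c,s=np.cos(yaw),np.sin(yaw)
    return np.array(L,float)@np.array([[c,s,0],[-s,c,0],[0,0,1]])+[x,y,0]
r=least_squares(lambda p:(C.proj(pts(p))-obs).ravel(),[.45,-.01,-1.57,.01,0,-.05,.065],x_scale=[.01,.01,.02,.01,.01,.01,.01],loss='soft_l1')
p=r.x;print(p.round(4),'yaw deg',np.degrees(p[2]))
print((C.proj(pts(p))-obs).round(1).tolist())
c,s=np.cos(p[2]),np.sin(p[2]);print('seat',p[0]+c*p[4],p[1]+s*p[4],.106)
E
python3 fitrest.py
```

```text
[ 0.4539 -0.0122 -1.5444  0.0092 -0.0029 -0.0376  0.0779] yaw deg -88.48602954395827
[[-0.9, 0.2], [-0.1, -0.3], [-0.9, 0.4], [-1.1, -0.2], [0.3, 0.4], [0.4, -1.8], [0.3, -0.1], [-0.0, 0.6], [0.8, -0.1], [0.2, 0.1], [-2.1, 0.4], [1.8, -0.3]]
seat 0.45377728896208874 -0.009381884635294751 0.106
```

```bash
python3 -m creep '[[0,0,0,0.0287,0,0.009,1],[0,0,0,0.0287,0,0.009,1],[0,0,0,0.0287,0,0.009,1],[0,0,0,0.0287,0,0.009,1],[0,0,0,0.0287,0,0.009,1],[0,0,0,0.0287,0,0.009,1],[0,0,0,0.0287,0,0.009,1],[0,0,0,0.0287,0,0.009,1],[0,0,0,0.0287,0,0.009,1],[0,0,0,0.0287,0,0.009,1],[0,0,0,0.0287,0,0.009,1],[0,0,0,0.0287,0,0.009,1],[0,0,0,0,0,0,1],[0,0,0,0,0,0,1]]'
python3 - <<'E'
from h import *
import pickle
c=manip.get_calibration('wrist'); f=manip.grab_frame('wrist'); cv2.imwrite('pics/w2.png',f); pickle.dump(c,open('w2.pkl','wb'))
cv2.imwrite('pics/w2z.png',cv2.resize(f[90:390,240:400],None,fx=2,fy=2,interpolation=cv2.INTER_CUBIC))
E
```

```text
time: 4.63
tool_pos: [0.4325, 0.2955, 0.2172]
tool_rot: [-0.0, 0.705, 0.709, -0.001]
contact_force: [0.0, -0.2, 0.9]
gripper_width: 0.995
```

View pics/w2.png

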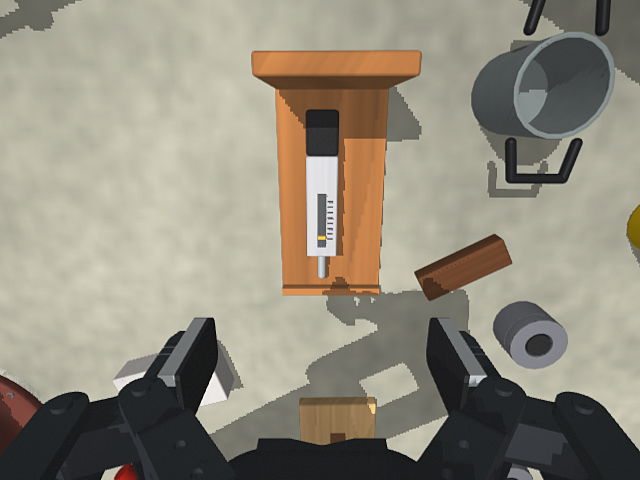

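View pics/w2z.png

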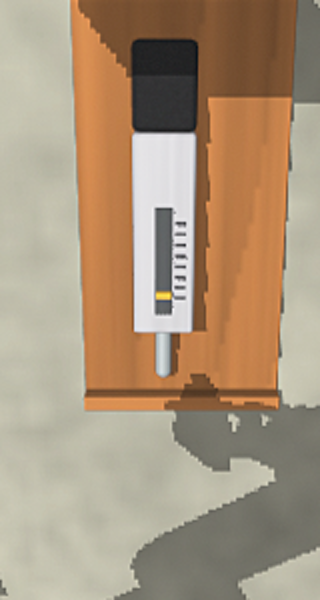

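```bash
python3 - <<'E'
from h import *
import pickle
C=Cam('wrist',pickle.load(open('w2.pkl','rb')))
for n,u,v in[('b1',306,110),('b2',339,110),('p1',306,255.5),('p2',336,255.5),('k1',306,155.5),('k2',337.5,155.5)]:
    print(n,C.plane(u-.3,v-.3,.036).round(4))
print(C.plane(316,80,.12),'board')
s=manip.state();print(s['joint_pos'].round(3),s['tool_pos'])
print(Rq(s['tool_rot']).as_matrix().round(4))
E
```

```text
b1 [0.419  0.3851 0.036 ]
b2 [0.4461 0.3853 0.036 ]
p1 [0.4181 0.2572 0.036 ]
p2 [0.4461 0.2574 0.036 ]
k1 [0.4187 0.3486 0.036 ]
k2 [0.4456 0.3488 0.036 ]
[0.42869526 0.40054453 0.12      ] board
[ 4.560e-01 -1.820e-01  1.860e+00 -1.000e-03  1.466e+00  4.510e-01] [0.43290191 0.29503126 0.21788967]
[[-5.5e-03  1.0e+00 -7.0e-04]
 [ 1.0e+00  5.5e-03 -1.1e-03]
 [-1.1e-03 -7.0e-04 -1.0e+00]]
```

```bash
python3 -m creep '[[0,0,0,0.0155,0,0,1],[0,0,0,0.0155,0,0,1],[0,0,0,0,0,0.03,1],[0,0,0,0,0,0.03,1],[0,0,0,0,0,0.03,1],[0,0,0,0,0,0.03,1],[0,0,0,0,0,0.03,1],[0,0,0,0,0,0.025,1],[0,0,0,0,0,0.015,1],[0,0,0,0,0,0.01,1],[0,0,0,0,0,0.008,1],[0,0,0,0,0,0,1],[0,0,0,0,0,0,1]]'
```

```text
time: 5.77
tool_pos: [0.4335, 0.3267, 0.0112]
tool_rot: [0.0, 0.705, 0.709, 0.001]
contact_force: [-0.4, -0.2, 0.7]
gripper_width: 1.003
```

```bash
python3 -m creep '[[0,0,0,0,-0.001,0.001,0.6],[0,0,0,0,0,0,0.4],[0,0,0,0,0,0,0],[0,0,0,0,0,0,0],[0,0,0,0,0,0,0],[0,0,0,0,0,0,0],[0,0,0,0,0,0,0],[0,0,0,0,0,0,0],[0,0,0,0,0,0,0],[0,0,0,0,0,0,0]]'
python3 - <<'E'
from h import *
f=manip.grab_frame('wrist'); cv2.imwrite('pics/w3.png',f)
E
```

```text
time: 6.6
tool_pos: [0.4321, 0.3273, 0.01]
tool_rot: [0.0, 0.705, 0.709, 0.001]
contact_force: [-0.6, 1.4, 5.1]
gripper_width: 0.315
```

View pics/w3.png

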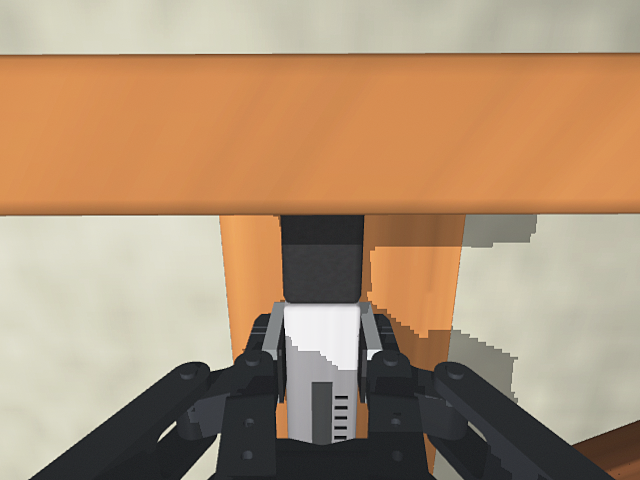

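```bash
python3 -m creep '[[0,0,0,0,0,-0.01,0],[0,0,0,0,0,-0.025,0],[0,0,0,0,0,-0.032,0],[0,0,0,0,0,-0.035,0],[0,0,0,0,0,-0.035,0],[0,0,0,0,0,-0.035,0],[0,0,0,0,0,-0.035,0],[0,0,0,0,0,-0.033,0],[0,0,0,-0.03,0.0018,0,0],[0,0,0,-0.03,0.0018,0,0],[0,0,0,-0.03,0.0018,0,0],[0,0,0,-0.03,0.0018,0,0],[0,0,0,-0.03,0.0018,0,0],[0,0,0,-0.03,0.0018,0,0],[0,0,0,-0.03,0.0018,0,0],[0,0,0,-0.03,0.0018,0,0],[0,0,0,-0.03,0.0018,0,0],[0,0,0,-0.03,0.0018,0,0],[0,0,0,-0.03,0.0018,0,0],[0,0,0,-0.03,0.0018,0,0]]'
python3 -m creep '[[0,0,-1.2,0,0,0,0],[0,6,0,0,0,0,0],[0,6,0,0,0,0,0],[0,6,0,0,0,0,0],[0,6,0,0,0,0,0],[0,6,0,0,0,0,0],[0,6,0,0,0,0,0],[0,6,0,0,0,0,0],[0,3,0,0,0,0,0],[0,0,0,0,0,0,0],[0,0,0,0,0,0,0]]'
cat >> h.py <<'E'
def pose():
    s=manip.state(); return np.array(s['tool_pos']),Rq(s['tool_rot']).as_matrix(),s
yr=np.radians(-88.5)
rx=np.array([np.cos(yr),np.sin(yr),0]); ry=np.array([-np.sin(yr),np.cos(yr),0]); Z=np.array([0,0,1.])
A=(rx-Z)/2**.5; N=(rx+Z)/2**.5; SEAT=np.array([.4538,-.0094,.106])
def delta(target,Rt=None):
    p,T,s=pose(); print('TCP',p.round(4)); print('shift in tool (mm)',(T.T@(np.array(target)-p)*1000).round(1))
    if Rt is not None: print('turn deg (tool)',np.degrees(R.from_matrix(T.T@Rt).as_rotvec()).round(2))
R1=np.c_[-A,ry,-N]
E
python3 - <<'E'
from h import *
print(pose()[2]['joint_pos'].round(3)); home=SEAT+R1@[.006,0,.012]
print(home)
delta(home+N*.06-A*.006,R1); print(pose()[2]['contact_force'],pose()[2]['ft_torque'],pose()[2]['gripper_width'])
c=manip.get_calibration('wrist');f=manip.grab_frame('wrist'); cv2.imwrite('pics/w4.png',f)
f=manip.grab_frame('scene'); cv2.imwrite('pics/s4.png',f[100:400,150:550])
E
```

```text
time: 8.32
tool_pos: [0.4539, -0.0342, 0.2479]
tool_rot: [-0.001, 0.705, 0.709, -0.001]
contact_force: [1.0, 0.4, -2.7]
gripper_width: 0.318
time: 9.23
tool_pos: [0.4546, -0.0329, 0.248]
tool_rot: [-0.275, 0.645, 0.661, 0.266]
contact_force: [-0.3, 0.2, -3.3]
gripper_width: 0.316
[-0.609 -0.165  1.932  0.632  1.849 -0.606]
[0.45346682 0.00332356 0.10175736]
TCP [ 0.4546 -0.0329  0.248 ]
shift in tool (mm) [-71.8   0.1  69. ]
turn deg (tool) [-0.12  0.01 -0.11]
[-0.34605548  0.21147973 -3.31580228] [-0.63963303 -0.07212268 -0.00954196] 0.31602536413358695
```

View pics/w4.png

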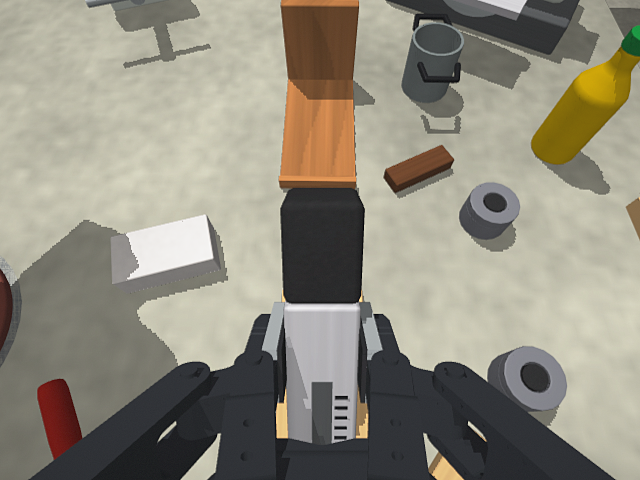

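View pics/s4.png

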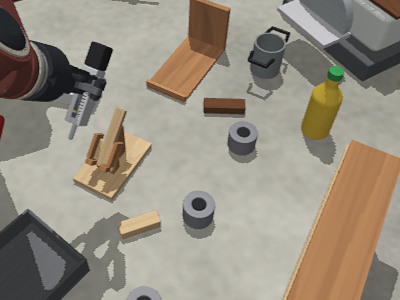

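The gauge is held square, tilted 45°, over the rest.

```bash
python3 -m creep '[[0,0,0,-0.018,0,0.0172,0],[0,0,0,-0.018,0,0.0172,0],[0,0,0,-0.018,0,0.0172,0],[0,0,0,-0.0178,0,0.0174,0],[0,0,0,0,0,0.015,0],[0,0,0,0,0,0.015,0],[0,0,0,0,0,0.01,0],[0,0,0,0,0,0.01,0],[0,0,0,0,0,0.004,0],[0,0,0,0,0,0,0],[0,0,0,0,0,0,0]]'
python3 - <<'E'
from h import *
home=SEAT+R1@[.006,0,.012]
delta(home,R1);p,T,s=pose();print(T.T@s['contact_force'])
f=manip.grab_frame('scene'); cv2.imwrite('pics/s5.png',cv2.resize(f[180:320,190:330],None,fx=4,fy=4,interpolation=cv2.INTER_CUBIC))
E
```

```text
time: 10.25
tool_pos: [0.4546, 0.0031, 0.1121]
tool_rot: [-0.274, 0.644, 0.662, 0.267]
contact_force: [0.4, -0.0, -2.4]
gripper_width: 0.318
TCP [0.4546 0.0031 0.1121]
shift in tool (mm) [-7.1 -1.2  7.5]
turn deg (tool) [0.   0.05 0.08]
[-1.75674294  0.35232928  1.68352717]
```

View pics/s5.png

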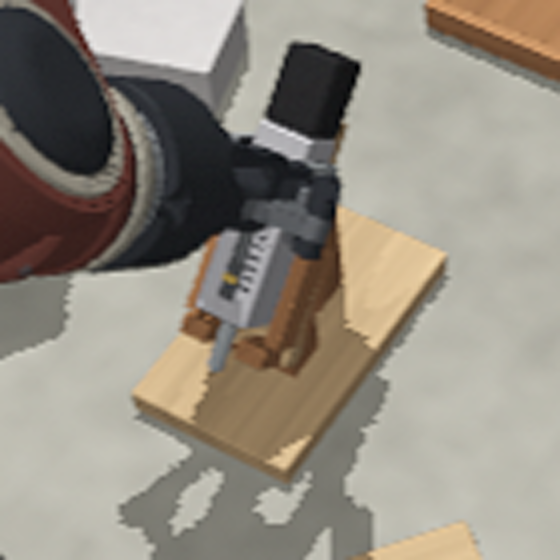

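The gauge enters between the cheeks. Lowering gently.

```bash
python3 -m creep '[[0,0,0,0,-0.001,0.002,0],[0,0,0,0,0,0.002,0],[0,0,0,0,0,0.002,0],[0,0,0,0,0,0.001,0],[0,0,0,0,0,0,0],[0,0,0,0,0,0,0]]'
python3 - <<'E'
from h import *
home=SEAT+R1@[.006,0,.012]
delta(home,R1);p,T,s=pose();print(T.T@s['contact_force'])
E
```

```text
time: 10.8
tool_pos: [0.4534, 0.0074, 0.1072]
tool_rot: [-0.274, 0.645, 0.662, 0.267]
contact_force: [-2.7, -5.2, 1.2]
gripper_width: 0.316
TCP [0.4534 0.0074 0.1072]
shift in tool (mm) [-6.7 -0.   1. ]
turn deg (tool) [-0.    0.05  0.04]
[-2.76208817 -2.85532104 -4.50368149]
```

```bash
python3 -m creep '[[0,0,0,-0.002,0,0,0],[0,0,0,-0.002,0,0,0],[0,0,0,-0.001,0,0,0],[0,0,0,0,0,0,0]]'
python3 - <<'E'
from h import *
home=SEAT+R1@[.006,0,.012]
delta(home,R1);p,T,s=pose();print(T.T@s['contact_force'])
E
python3 -m creep '[[0,0,0,-0.001,0,0,0],[0,0,0,-0.001,0,0,0],[0,0,0,0,0,0,0]]'
python3 - <<'E'
from h import *
home=SEAT+R1@[.006,0,.012]
delta(home,R1);p,T,s=pose();print(T.T@s['contact_force'])
E
```

```text
time: 11.13
tool_pos: [0.4541, 0.0042, 0.104]
tool_rot: [-0.274, 0.644, 0.662, 0.268]
contact_force: [-0.5, -1.9, 5.2]
gripper_width: 0.317
TCP [0.4541 0.0042 0.104 ]
shift in tool (mm) [-2.2 -0.7  1. ]
turn deg (tool) [ 0.08 -0.02  0.07]
[ 2.34661282 -0.49285192 -4.98594214]
time: 11.38
tool_pos: [0.4542, 0.0028, 0.1026]
tool_rot: [-0.274, 0.644, 0.662, 0.268]
contact_force: [-0.6, -2.4, 4.6]
gripper_width: 0.315
TCP [0.4542 0.0028 0.1026]
shift in tool (mm) [-0.3 -0.7  1. ]
turn deg (tool) [ 0.08 -0.03  0.08]
[ 1.56836396 -0.68389761 -4.89449645]
```

```bash
python3 -m creep '[[0,0,0,-0.001,0,0,0],[0,0,0,-0.001,0,0,0],[0,0,0,0,0,0,0]]'
python3 - <<'E'
from h import *
home=SEAT+R1@[.006,0,.012]
delta(home,R1);p,T,s=pose();print(T.T@s['contact_force'])
f=manip.grab_frame('scene'); cv2.imwrite('pics/s6.png',cv2.resize(f[180:320,190:330],None,fx=4,fy=4,interpolation=cv2.INTER_CUBIC))
E
```

```text
time: 11.63
tool_pos: [0.4542, 0.002, 0.1018]
tool_rot: [-0.274, 0.644, 0.662, 0.269]
contact_force: [0.6, 0.3, 8.8]
gripper_width: 0.318
TCP [0.4542 0.002  0.1018]
shift in tool (mm) [ 0.9 -0.7  1. ]
turn deg (tool) [ 0.07 -0.16  0.1 ]
[ 6.44911196  0.61408167 -5.96349935]
```

View pics/s6.png

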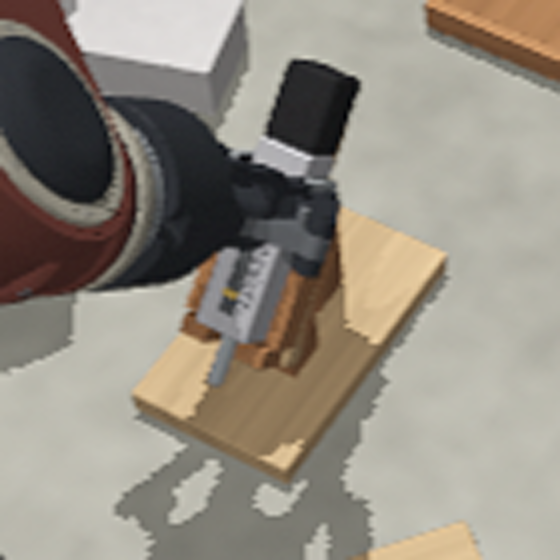

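Seated: 6.4 N against the stops, on the rib. Releasing.

```bash
python3 -m creep '[[0,0,0,0,0,0,0.5],[0,0,0,0,0,0,1],[0,0,0,0,0,0,1],[0,0,0,0,0,0,1],[0,0,0,0,0,0,1],[0,0,0,0,0,0,1],[0,0,0,0,0,-0.005,1],[0,0,0,0,0,-0.015,1],[0,0,0,0,0,-0.025,1],[0,0,0,0,0,-0.03,1],[0,0,0,0,0,-0.025,1],[0,0,0,0,0,-0.02,1],[0,0,0,0,0,0,1]]'
python3 - <<'E'
from h import *
seat=np.array([.4542,.002,.1018])-R1@[.006,0,.012]; print('seat2',seat)
R2=np.c_[-N,ry,A]
delta(seat-A*.12+Z*.04,R2)
c=manip.get_calibration('wrist');f=manip.grab_frame('wrist'); cv2.imwrite('pics/w7.png',f)
import pickle;pickle.dump(c,open('w7.pkl','wb'))
f=manip.grab_frame('scene'); cv2.imwrite('pics/s7.png',cv2.resize(f[180:320,190:330],None,fx=4,fy=4,interpolation=cv2.INTER_CUBIC))
E
```

```text
time: 12.77
tool_pos: [0.4575, -0.0863, 0.1885]
tool_rot: [-0.271, 0.645, 0.662, 0.268]
contact_force: [-0.1, -0.1, -0.5]
gripper_width: 0.997
seat2 [ 0.45453318 -0.01072356  0.10604264]
TCP [ 0.4575 -0.0863  0.1885]
shift in tool (mm) [143.8  -1.1  82.9]
turn deg (tool) [  0.35 -89.74  -0.13]
```

View pics/w7.png

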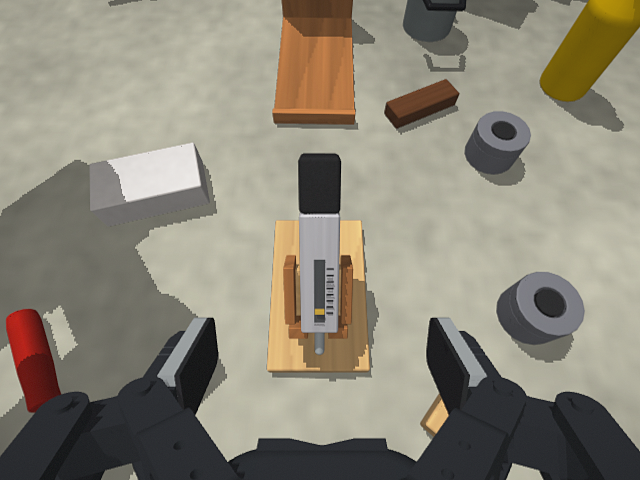

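View pics/s7.png

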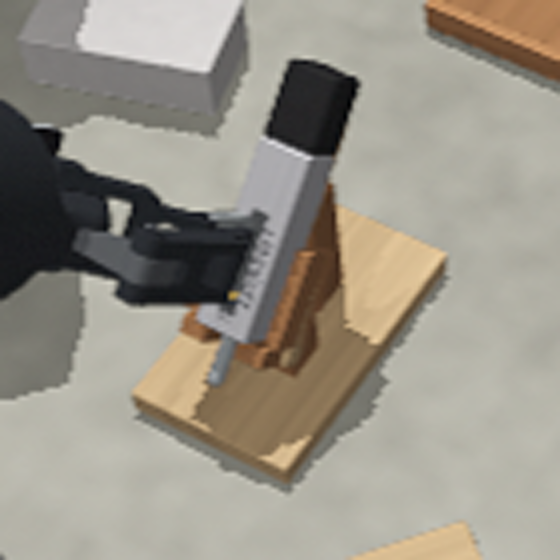

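```bash
python3 - <<'E'
from h import *
import pickle
C=Cam('wrist',pickle.load(open('w7.pkl','rb')))
f=cv2.imread('pics/w7.png'); seat=np.array([.4545,-.0107,.106])
P=[seat+A*a+N*n+ry*y for a in(-.065,-.027,.065) for n in(.014,) for y in(-.014,.014)]+[seat+A*.093]
q=C.proj(P); print(q.round(1).tolist())
for u,v in q: cv2.circle(f,(int(round(u*1)),int(round(v))),1,(0,255,0),-1)
cv2.imwrite('pics/w7z.png',cv2.resize(f[140:370,250:390],None,fx=2.6,fy=2.6,interpolation=cv2.INTER_NEAREST))
E
```

```text
[[296.7, 156.4], [340.8, 156.5], [297.7, 214.6], [339.7, 214.7], [299.9, 333.7], [337.3, 333.7], [318.6, 353.9]]
```

View pics/w7z.png

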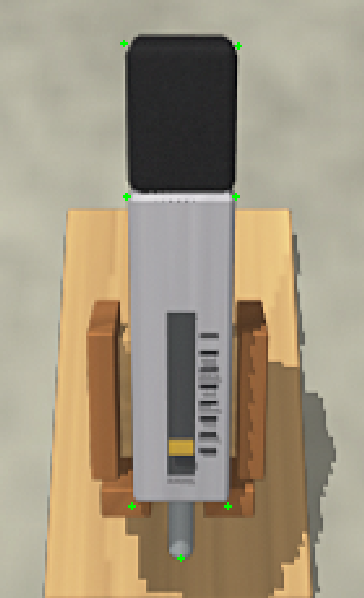

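```bash
python3 -m creep '[[0,0,0,0.021,0,-0.021,1],[0,0,0,0.021,0,-0.021,1],[0,0,0,0.021,0,-0.021,1],[0,0,0,0.021,0,-0.021,1],[0,-6,0,0,0,0,1],[0,-6,0,0,0,0,1],[0,-6,0,0,0,0,1],[0,-6,0,0,0,0,1],[0,-6,0,0,0,0,1],[0,-6,0,0,0,0,1],[0,-6,0,0,0,0,1],[0,-6,0,0,0,0,1],[0,-6,0,0,0,0,1],[0,-6,0,0,0,0,1],[0,-6,0,0,0,0,1],[0,-6,0,0,0,0,1],[0,-6,0,0,0,0,1],[0,-6,0,0,0,0,1],[0,-6,0,0,0,0,1],[0,0,0,0,0,0,1]]'
python3 - <<'E'
from h import *
seat=np.array([.4545,-.0105,.1063]); R2=np.c_[-N,ry,A]
delta(seat-A*.12,R2); print(pose()[2]['joint_pos'].round(2),seat-A*.12)
E
```

```text
time: 14.53
tool_pos: [0.4538, -0.0806, 0.2982]
tool_rot: [0.272, 0.641, 0.665, -0.27]
contact_force: [0.1, 0.0, -1.1]
gripper_width: 0.998
TCP [ 0.4538 -0.0806  0.2982]
shift in tool (mm) [185.1   4.5 -34.1]
turn deg (tool) [-0.15  0.07  0.63]
[ 0.09 -0.34  1.99 -0.78  1.56  0.09] [0.45227881 0.07432374 0.19115281]
```

```bash
python3 -m creep '[[0,0,0,0.0308,0.0008,-0.0057,1],[0,0,0,0.0308,0.0008,-0.0057,1],[0,0,0,0.0308,0.0008,-0.0057,1],[0,0,0,0.0308,0.0008,-0.0057,1],[0,0,0,0.0308,0.0008,-0.0057,1],[0,0,0,0.0308,0.0008,-0.0057,1],[0,0,0.6,0,0,0,1],[0,0,0,0,0,0,1],[0,0,0,0,0,0,1]]'
python3 - <<'E'
from h import *
import pickle
seat=np.array([.4545,-.0105,.1063]); R2=np.c_[-N,ry,A]
delta(seat-A*.026,R2)
C=Cam('wrist');f=manip.grab_frame('wrist'); 
P=[seat+A*a+N*n+ry*y for a in(-.065,-.027) for n in(-.014,.014,) for y in(-.014,.014)]
for u,v in C.proj(P): cv2.circle(f,(int(round(u*1)),int(round(v))),1,(0,255,0),-1)
cv2.imwrite('pics/w8.png',f)
E
```

```text
time: 15.28
tool_pos: [0.4562, 0.0715, 0.1975]
tool_rot: [0.275, 0.648, 0.659, -0.266]
contact_force: [-0.1, -0.6, 0.5]
gripper_width: 0.998
TCP [0.4562 0.0715 0.1975]
shift in tool (mm) [ 6.4 -3.9 96.4]
turn deg (tool) [-0.01 -0.03 -0.55]
```

View pics/w8.png

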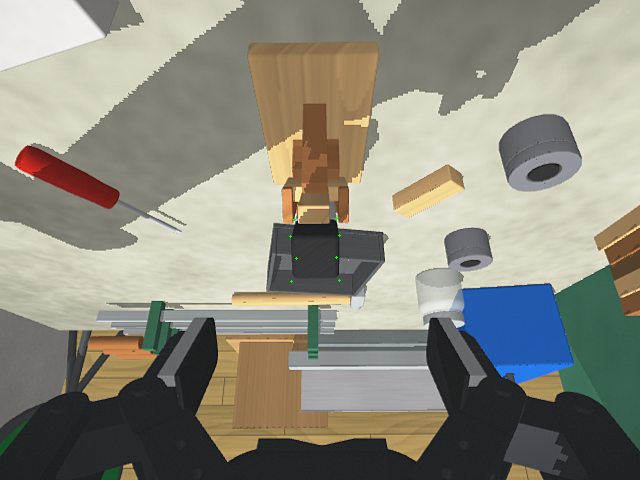

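```bash
python3 -m creep '[[0,0,-0.5,0.0064,-0.0039,0,1],[0,0,0,0,0,0,1],[0,0,0,0,0,0.025,1],[0,0,0,0,0,0.02,1],[0,0,0,0,0,0.02,1],[0,0,0,0,0,0.015,1],[0,0,0,0,0,0.01,1],[0,0,0,0,0,0,1],[0,0,0,0,0,0,1]]'
python3 - <<'E'
from h import *
seat=np.array([.4545,-.0105,.1063]); R2=np.c_[-N,ry,A]
delta(seat-A*.026,R2)
p,T,s=pose();print(s['contact_force'])
f=manip.grab_frame('wrist'); cv2.imwrite('pics/w9.png',f)
E
```

```text
time: 16.08
tool_pos: [0.4539, 0.0124, 0.1294]
tool_rot: [0.274, 0.645, 0.661, -0.267]
contact_force: [0.2, -0.6, 0.3]
gripper_width: 1.001
TCP [0.4539 0.0124 0.1294]
shift in tool (mm) [ 0.2 -0.   6.5]
turn deg (tool) [-0.02 -0.01 -0.12]
[ 0.16431123 -0.56247005  0.34889812]
```

View pics/w9.png

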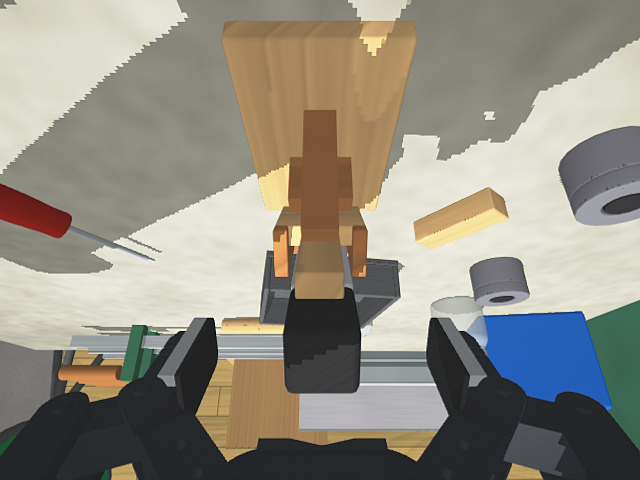

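```bash
python3 -m creep '[[0,0,0,0,0,0.0065,1],[0,0,0,0,0,0,0.5],[0,0,0,0,0,0,0],[0,0,0,0,0,0,0],[0,0,0,0,0,0,0],[0,0,0,0,0,0,0],[0,0,0,0,0,0,0],[0,0,0,0,0,0,0],[0,0,0,0,0,0,0],[0,0,0,0,0,0,0]]'
python3 - <<'E'
from h import *
seat=np.array([.4545,-.0105,.1063]); R2=np.c_[-N,ry,A]
delta(seat-A*.026,R2)
p,T,s=pose();print(T.T@s['contact_force'],s['ft_torque'])
f=manip.grab_frame('wrist'); cv2.imwrite('pics/w10.png',f)
E
```

```text
time: 16.97
tool_pos: [0.4542, 0.0083, 0.1249]
tool_rot: [0.274, 0.645, 0.661, -0.267]
contact_force: [-2.4, 3.8, 3.2]
gripper_width: 0.318
TCP [0.4542 0.0083 0.1249]
shift in tool (mm) [-0.2 -0.2  0.4]
turn deg (tool) [ 0.03 -0.02 -0.1 ]
[ 0.46149434 -2.25163857 -4.99765862] [ 0.40730985  0.23936201 -0.23105829]
```

View pics/w10.png

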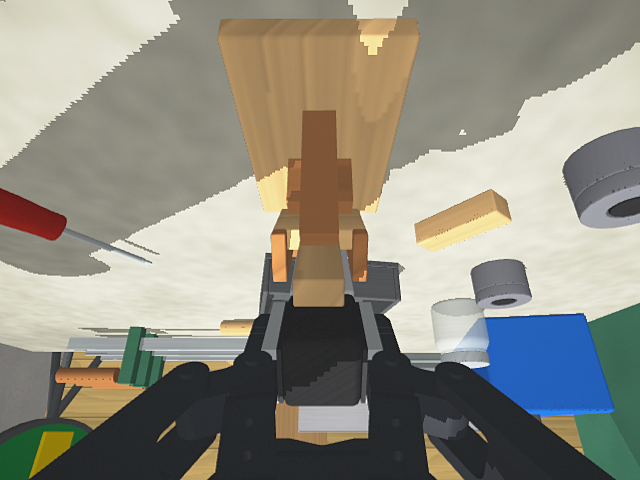

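```bash
python3 -m creep '[[0,0,0,0,0,-0.002,0],[0,0,0,-0.005,0,0,0],[0,0,0,-0.015,0,0,0],[0,0,0,-0.025,0,0,0],[0,0,0,-0.03,0,0,0],[0,0,0,-0.02,0,-0.02,0],[0,0,0,-0.02,0,-0.02,0],[0,0,0,-0.02,0,-0.02,0],[0,6,0,0,0,0,0],[0,6,0,0,0,0,0],[0,6,0,0,0,0,0],[0,6,0,0,0,0,0],[0,6,0,0,0,0,0],[0,6,0,0,0,0,0],[0,6,0,0,0,0,0],[0,3,0,0,0,0,0],[0,0,0,0,0,0,0],[0,0,0,0,0,0,0]]'
python3 - <<'E'
from h import *
import pickle
T_=Cam('top');S_=Cam('scene')
C1=Cam('',pickle.load(open('w1.pkl','rb')));C2=Cam('',pickle.load(open('w2.pkl','rb')));C7=Cam('',pickle.load(open('w7.pkl','rb')))
f=manip.grab_frame('wrist'); cv2.imwrite('pics/w11.png',f)
for n,l in {'P1(+y)':[(T_,264.5,187.6),(C2,539,345),(C7,503,130)],'P2':[(T_,354.5,186.2),(C1,509,181),(C7,551,302)],'P3':[(T_,447.5,181),(C1,491.5,332.5)]}.items():
    print(n,[c.plane(u,v,.042)[:2].round(4).tolist() for c,u,v in l])
p,T,s=pose();print(p,T.round(3),s['joint_pos'].round(2),s['contact_force'],s['ft_torque'])
E
```

```text
time: 18.52
tool_pos: [0.4546, -0.0445, 0.263]
tool_rot: [0.0, 0.699, 0.715, -0.001]
contact_force: [-0.1, 1.2, -2.4]
gripper_width: 0.318
P1(+y) [[0.6495, 0.1619], [0.6516, 0.1648], [0.6499, 0.1645]]
P2 [[0.6529, -0.0303], [0.6545, -0.0276], [0.6549, -0.0283]]
P3 [[0.6645, -0.2299], [0.6668, -0.2297]]
[ 0.4546752  -0.0437676   0.26303681] [[-0.025  1.    -0.   ]
 [ 1.     0.025 -0.001]
 [-0.001 -0.    -1.   ]] [-0.26 -0.38  1.95 -0.    1.58 -0.28] [ 0.54907831  0.30626996 -3.0658881 ] [-0.03730861 -0.00525915 -0.04889606]
```

View pics/w11.png

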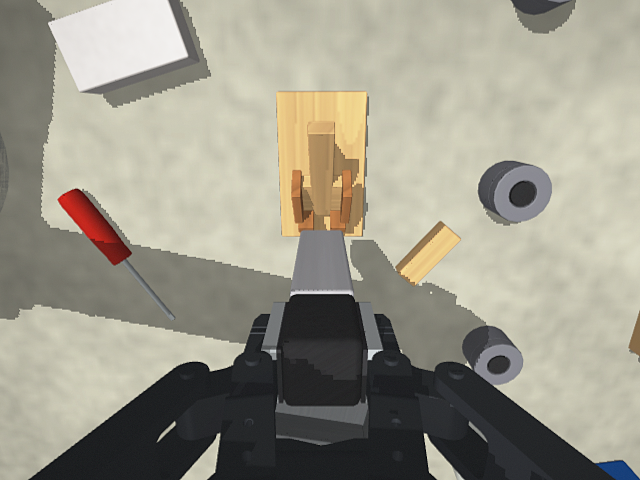

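The gauge hangs straight (butt ~322,350). Going to the middle puck first.

```bash
python3 -m creep '[[0,0,0,0.0015,0.0286,0,0],[0,0,0,0.0015,0.0286,0,0],[0,0,0,0.0015,0.0286,0.007,0],[0,0,0,0.0015,0.0286,0.014,0],[0,0,0,0.0015,0.0286,0.014,0],[0,0,0,0.0015,0.0286,0.014,0],[0,0,0,0.0015,0.0286,0.014,0],[0,0,0,0,0,0.013,0],[0,0,0,0,0,0.013,0],[0,0,0,0,0,0,0],[0,0,0,0,0,0,0]]'
python3 - <<'E'
from h import *
delta([.6545,-.0283,.161]); s=manip.state(); print(s['contact_force'])
for n in('wrist','scene'):
    f=manip.grab_frame(n); cv2.imwrite(f'pics/{n}12.png',f if n=='wrist' else cv2.resize(f[200:360,260:430],None,fx=3.5,fy=3.5,interpolation=cv2.INTER_CUBIC))
E
```

```text
time: 19.48
tool_pos: [0.6536, -0.0272, 0.1738]
tool_rot: [-0.001, 0.698, 0.716, -0.001]
contact_force: [-0.2, 0.4, -3.0]
gripper_width: 0.318
TCP [ 0.6536 -0.0272  0.1738]
shift in tool (mm) [-1.1  0.9 12.8]
[-0.19442474  0.43595731 -3.00502747]
```

View pics/scene12.png

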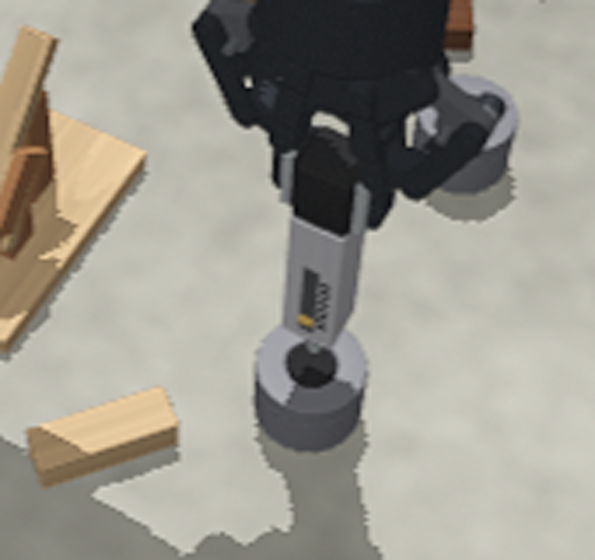

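View pics/wrist12.png

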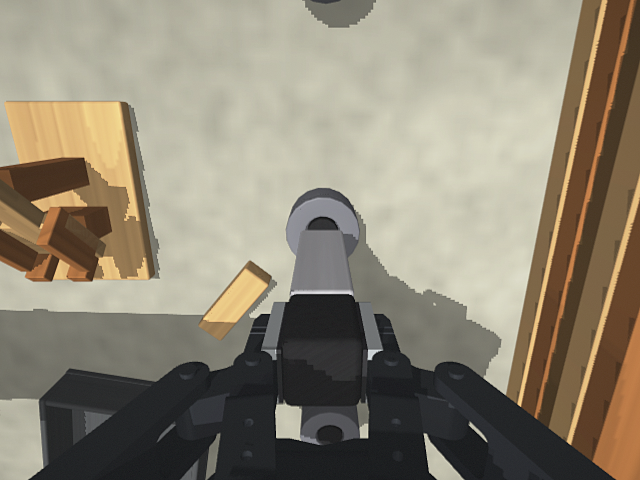

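```bash
python3 -m creep '[[0,0,0,-0.001,0.001,0.006,0],[0,0,0,0,0,0.004,0],[0,0,0,0,0,0.003,0],[0,0,0,0,0,0.003,0],[0,0,0,0,0,0.002,0],[0,0,0,0,0,0.002,0],[0,0,0,0,0,0.002,0],[0,0,0,0,0,0.001,0],[0,0,0,0,0,0,0],[0,0,0,0,0,0,0],[0,0,0,0,0,0,0]]'
python3 - <<'E'
from h import *
delta([.6545,-.0283,.161]); s=manip.state(); print(s['contact_force'])
for n in('scene',):
    f=manip.grab_frame(n); cv2.imwrite(f'pics/{n}13.png',f if n=='wrist' else cv2.resize(f[200:360,260:430],None,fx=3.5,fy=3.5,interpolation=cv2.INTER_CUBIC))
E
```

```text
time: 20.5
tool_pos: [0.6564, -0.029, 0.1526]
tool_rot: [0.001, 0.698, 0.716, 0.0]
contact_force: [-1.0, -0.2, 2.2]
gripper_width: 0.316
TCP [ 0.6564 -0.029   0.1526]
shift in tool (mm) [ 0.8 -1.9 -8.4]
[-0.96803422 -0.19033615  2.16344436]
```

View pics/scene13.png

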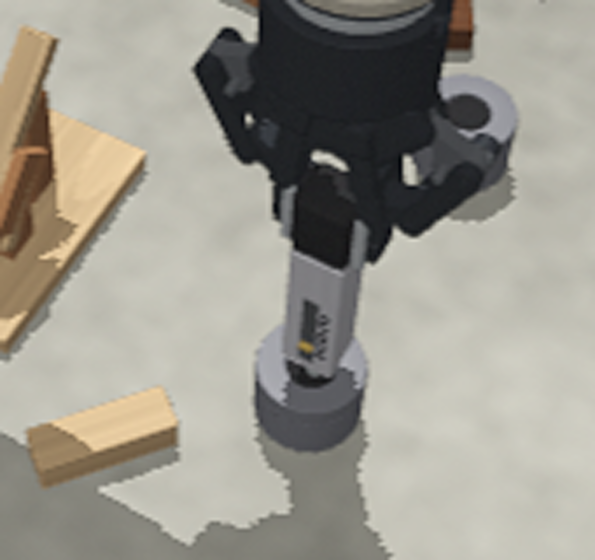

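Only ~5 N at ~8 mm of press, pointer moved little: looks soft. Pressing further to confirm.

```bash
python3 -m creep '[[0,0,0,0,0,0.002,0],[0,0,0,0,0,0.002,0],[0,0,0,0,0,0.002,0],[0,0,0,0,0,0,0],[0,0,0,0,0,0,0]]'
python3 - <<'E'
from h import *
delta([.6545,-.0283,.161]); s=manip.state(); print(s['contact_force'])
for n in('scene',):
    f=manip.grab_frame(n); cv2.imwrite(f'pics/{n}14.png',f if n=='wrist' else cv2.resize(f[200:360,260:430],None,fx=3.5,fy=3.5,interpolation=cv2.INTER_CUBIC))
E
```

```text
time: 20.97
tool_pos: [0.6564, -0.029, 0.1463]
tool_rot: [0.001, 0.698, 0.716, 0.0]
contact_force: [-2.1, -0.5, 3.5]
gripper_width: 0.322
TCP [ 0.6564 -0.029   0.1463]
shift in tool (mm) [  0.8  -1.9 -14.7]
[-2.12173765 -0.54294253  3.53550363]
```

View pics/scene14.png

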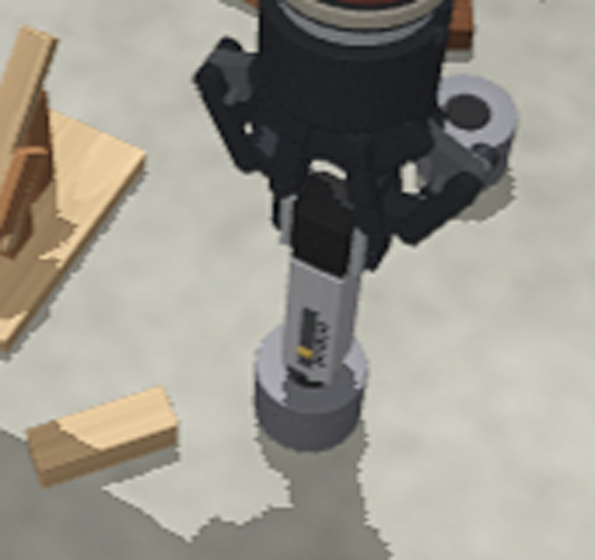

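```bash
python3 -m creep '[[0,0,0,0,0,0.0015,0],[0,0,0,0,0,0.0015,0],[0,0,0,0,0,0,0],[0,0,0,0,0,0,0],[0,0,0,0,0,0,0]]'
python3 -m creep '[[0,0,0,0,0,-0.005,0],[0,0,0,0,0,-0.01,0],[0,0,0,0,0,-0.015,0],[0,0,0,0,0,-0.02,0],[0,0,0,0,0,-0.02,0],[0,0,0,0,0,-0.02,0],[0,0,0,0,-0.02,-0.02,0],[0,0,0,0,-0.03,0,0],[0,0,0,0,-0.03,0,0],[0,0,0,0,0,0,0]]'
python3 - <<'E'
from h import *
print(manip.state()['contact_force'])
for n in('scene',):
    f=manip.grab_frame(n); cv2.imwrite(f'pics/{n}15.png',f if n=='wrist' else cv2.resize(f[200:360,260:430],None,fx=3.5,fy=3.5,interpolation=cv2.INTER_CUBIC))
f=manip.grab_frame('wrist'); cv2.imwrite('pics/w15.png',f)
E
```

```text
time: 21.43
tool_pos: [0.6565, -0.029, 0.1441]
tool_rot: [0.001, 0.698, 0.716, 0.001]
contact_force: [-2.2, -1.0, 7.3]
gripper_width: 0.32
time: 22.27
tool_pos: [0.5715, -0.0303, 0.2519]
tool_rot: [-0.002, 0.698, 0.716, -0.001]
contact_force: [1.3, -0.1, -4.0]
gripper_width: 0.319
[ 1.34548313 -0.05037953 -3.99612263]
```

View pics/scene15.png

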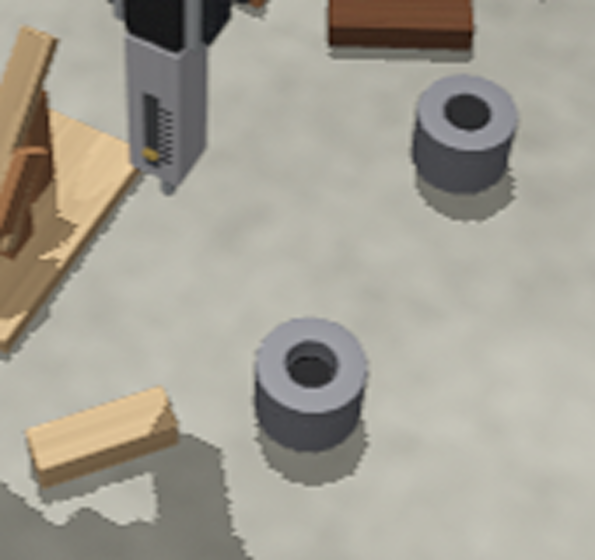

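View pics/w15.png

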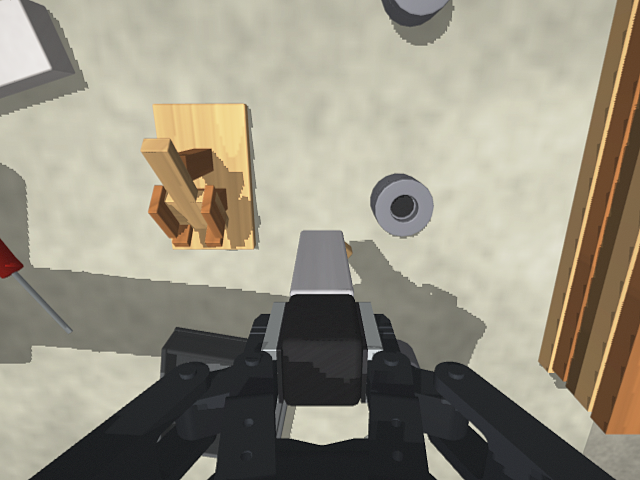

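The middle puck stays dented: it is the bad one. Taking the gauge home.

```bash
python3 -m creep '[[0,0,0,-0.0022,-0.0234,-0.003,0],[0,0,0,-0.0022,-0.0234,-0.003,0],[0,0,0,-0.0022,-0.0234,-0.003,0],[0,0,0,-0.0022,-0.0234,-0.003,0],[0,0,0,-0.0022,-0.0234,-0.003,0],[0,-6,0,0,0,0,0],[0,-6,0,0,0,0,0],[0,-6,0,0,0,0,0],[0,-6,0,0,0,0,0],[0,-6,0,0,0,0,0],[0,-6,0,0,0,0,0],[0,-6,0,0,0,0,0],[0,-3,0,0,0,0,0],[0,0,0,0,0,0,0],[0,0,0,0,0,0,0]]'
python3 - <<'E'
from h import *
R2=np.c_[-N,ry,A]; H=np.array([.4542,.0083,.1249])
delta(H+N*.06-A*.006,R2); p,T,s=pose(); print(T.T@s['contact_force'])
E
```

```text
time: 23.62
tool_pos: [0.4601, -0.0439, 0.2673]
tool_rot: [0.273, 0.645, 0.662, -0.266]
contact_force: [-1.1, -0.1, -3.2]
gripper_width: 0.322
TCP [ 0.4601 -0.0439  0.2673]
shift in tool (mm) [77.6 -4.5 57.8]
turn deg (tool) [ 0.03 -0.14  0.02]
[ 2.20731304 -1.13921038  2.32665202]
```

```bash
python3 -m creep '[[0,0,0,0.0195,-0.0045,0.0145,0],[0,0,0,0.0195,0,0.0145,0],[0,0,0,0.0195,0,0.0145,0],[0,0,0,0.019,0,0.0145,0],[0,0,0,0.015,0,0,0],[0,0,0,0.015,0,0,0],[0,0,0,0.01,0,0,0],[0,0,0,0.008,0,0,0],[0,0,0,0,0,0,0],[0,0,0,0,0,0,0]]'
python3 - <<'E'
from h import *
R2=np.c_[-N,ry,A]; H=np.array([.4542,.0083,.1249])
delta(H,R2); p,T,s=pose(); print(T.T@s['contact_force'])
f=manip.grab_frame('scene'); cv2.imwrite('pics/s16.png',cv2.resize(f[180:320,190:330],None,fx=4,fy=4,interpolation=cv2.INTER_CUBIC))
f=manip.grab_frame('wrist'); cv2.imwrite('pics/w16.png',f)
E
```

```text
time: 24.45
tool_pos: [0.4546, 0.0027, 0.1388]
tool_rot: [0.275, 0.645, 0.661, -0.266]
contact_force: [-0.9, -0.8, -3.5]
gripper_width: 0.32
TCP [0.4546 0.0027 0.1388]
shift in tool (mm) [13.8 -0.3  5.9]
turn deg (tool) [ 0.05 -0.02 -0.13]
[ 1.92555425 -0.94321547  2.96623139]
```

View pics/s16.png

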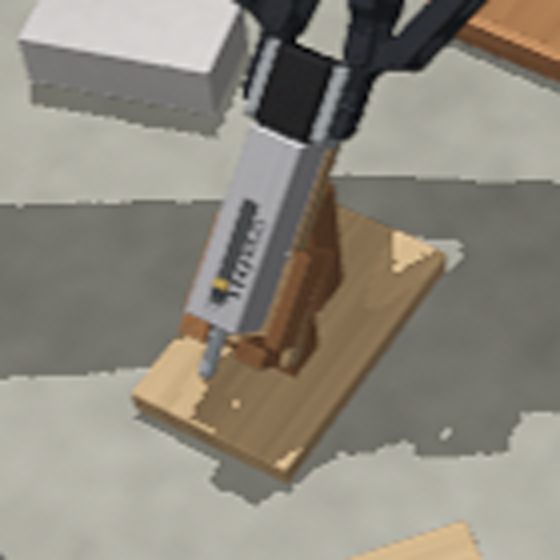

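View pics/w16.png

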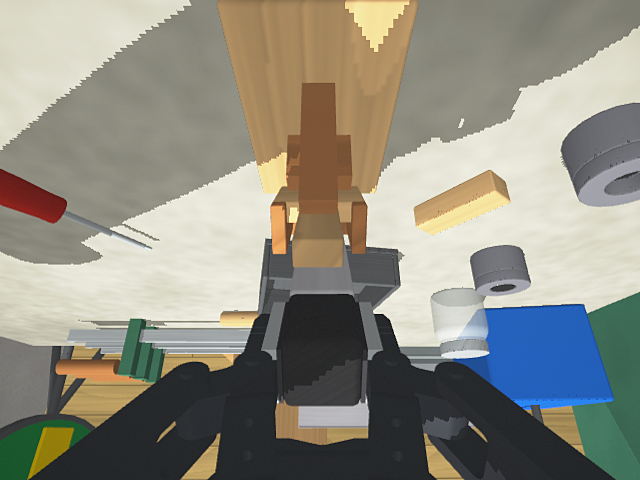

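```bash
python3 -m creep '[[0,0,0,0.006,0,0,0],[0,0,0,0.004,0,0,0],[0,0,0,0.002,0,0,0],[0,0,0,0.001,0,0,0],[0,0,0,0,0,0,0],[0,0,0,0,0,0,0]]'
python3 - <<'E'
from h import *
R2=np.c_[-N,ry,A]; H=np.array([.4542,.0083,.1249])
delta(H,R2); p,T,s=pose(); print(T.T@s['contact_force'])
E
python3 -m creep '[[0,0,0,0,0,0.002,0],[0,0,0,0,0,0.0015,0],[0,0,0,0,0,0.001,0],[0,0,0,0,0,0,0]]'
python3 - <<'E'
from h import *
R2=np.c_[-N,ry,A]; H=np.array([.4542,.0083,.1249])
delta(H,R2); p,T,s=pose(); print(T.T@s['contact_force'])
E
```

```text
time: 25.05
tool_pos: [0.4537, 0.0119, 0.1289]
tool_rot: [0.274, 0.645, 0.661, -0.267]
contact_force: [-0.3, 0.6, -2.8]
gripper_width: 0.32
TCP [0.4537 0.0119 0.1289]
shift in tool (mm) [0.3 0.4 5.4]
turn deg (tool) [ 0.02  0.   -0.07]
[ 2.40119753 -0.27853411  1.56633876]
time: 25.38
tool_pos: [0.4536, 0.0084, 0.1255]
tool_rot: [0.274, 0.645, 0.661, -0.267]
contact_force: [0.1, -0.3, -3.1]
gripper_width: 0.319
TCP [0.4536 0.0084 0.1255]
shift in tool (mm) [0.3 0.6 0.6]
turn deg (tool) [-0.01  0.   -0.08]
[1.97242389 0.11063196 2.45284246]
```

```bash
python3 -m creep '[[0,0,0,0.0006,0,0.0006,0],[0,0,0,0.0006,0,0.0006,0],[0,0,0,0,0,0,0],[0,0,0,0,0,0,0]]'
python3 - <<'E'
from h import *
R2=np.c_[-N,ry,A]; H=np.array([.4542,.0083,.1249])
delta(H,R2); p,T,s=pose(); print(T.T@s['contact_force'])
E
```

```text
time: 25.72
tool_pos: [0.4539, 0.0084, 0.1249]
tool_rot: [0.275, 0.645, 0.661, -0.267]
contact_force: [-2.1, -1.8, 2.5]
gripper_width: 0.321
TCP [0.4539 0.0084 0.1249]
shift in tool (mm) [-0.   0.3  0.1]
turn deg (tool) [ 0.01  0.09 -0.11]
[-3.01972454 -2.18897584 -0.51038377]
```

```bash
python3 -m creep '[[0,0,0,0,0,0.001,0],[0,0,0,0,0,0.0008,0],[0,0,0,0,0,0,0],[0,0,0,0,0,0,0]]'
python3 - <<'E'
from h import *
R2=np.c_[-N,ry,A]; H=np.array([.4542,.0083,.1249])
delta(H,R2); p,T,s=pose(); print(T.T@s['contact_force'])
f=manip.grab_frame('scene'); cv2.imwrite('pics/s17.png',cv2.resize(f[180:320,190:330],None,fx=4,fy=4,interpolation=cv2.INTER_CUBIC))
E
```

```text
time: 26.05
tool_pos: [0.4542, 0.0083, 0.1249]
tool_rot: [0.274, 0.646, 0.661, -0.266]
contact_force: [-4.6, 7.7, 9.2]
gripper_width: 0.32
TCP [0.4542 0.0083 0.1249]
shift in tool (mm) [-0. -0.  0.]
turn deg (tool) [ 0.   -0.02 -0.2 ]
[ -1.03271585  -4.44323381 -12.01115916]
```

View pics/s17.png

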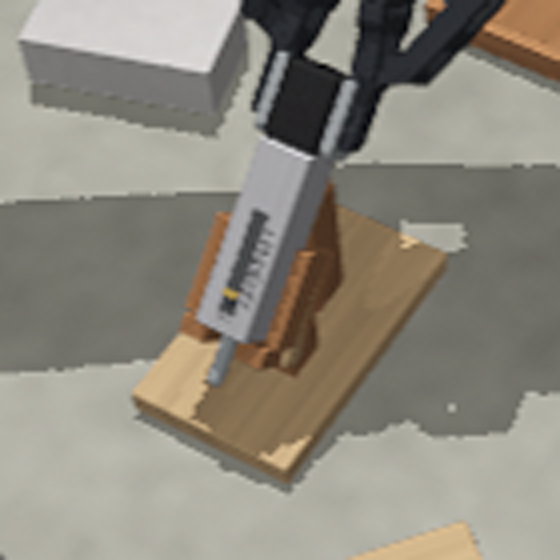

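Seated against the stops at the same pose as before. Release and back off along the axis.

```bash
python3 -m creep '[[0,0,0,0,0,-0.0008,0],[0,0,0,0,0,0,0.5],[0,0,0,0,0,0,1],[0,0,0,0,0,0,1],[0,0,0,0,0,0,1],[0,0,0,0,0,0,1],[0,0,0,0,0,0,1],[0,0,0,0,0,-0.005,1],[0,0,0,0,0,-0.015,1],[0,0,0,0,0,-0.03,1],[0,0,0,0,0,-0.035,1],[0,0,0,0,0,-0.035,1],[0,0,0,0,0,-0.02,1],[0,0,0,0,0,0,1]]'
python3 - <<'E'
from h import *
import pickle
R2=np.c_[-N,ry,A]
seat=np.array([.4545,-.0107,.106])
print(manip.state()['contact_force'])
for n in('scene','top'):
    f=manip.grab_frame(n); C=Cam(n)
    for u,v in C.proj([seat+A*a+N*.014+ry*y for a in(-.065,.065) for y in(-.014,.014)]): cv2.circle(f,(int(round(u)),int(round(v))),0,(0,255,0),-1)
    cv2.imwrite(f'pics/{n}18.png',cv2.resize(f[180:320,190:330] if n=='scene' else f[160:310,240:500],None,fx=3,fy=3,interpolation=cv2.INTER_NEAREST))
f=manip.grab_frame('wrist'); cv2.imwrite('pics/w18.png',f)
C1=Cam('',pickle.load(open('w1.pkl','rb')))
q=[C1.plane(u,v,.045)[:2] for u,v in[(294,292),(402,309),(381,412),(277,399)]];print(np.round(q,4).tolist(),np.mean(q,0))
E
```

```text
time: 27.27
tool_pos: [0.4533, 0.1099, 0.2267]
tool_rot: [0.276, 0.646, 0.662, -0.263]
contact_force: [0.4, -0.3, 0.9]
gripper_width: 1.001
[ 0.40422788 -0.32418557  0.91300499]
[[0.404, -0.1709], [0.5434, -0.1939], [0.527, -0.361], [0.3778, -0.3391]] [ 0.46304552 -0.26625276]
```

View pics/scene18.png

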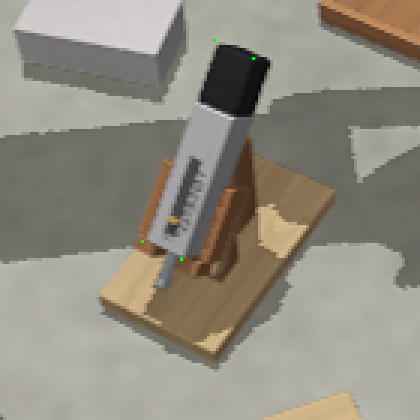

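View pics/top18.png

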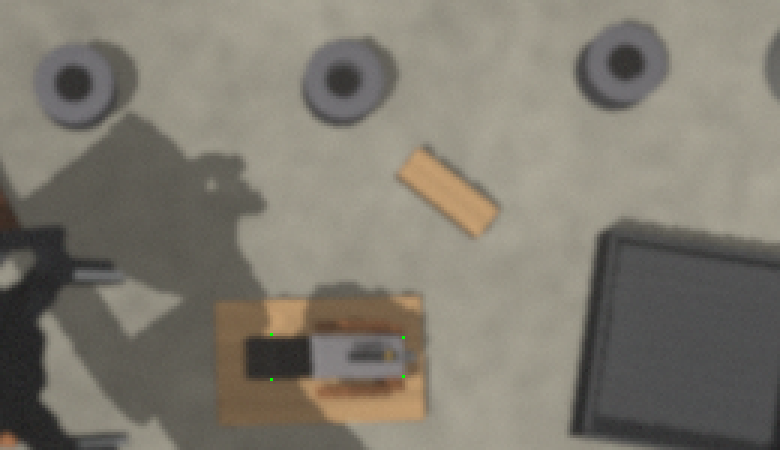

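View pics/w18.png

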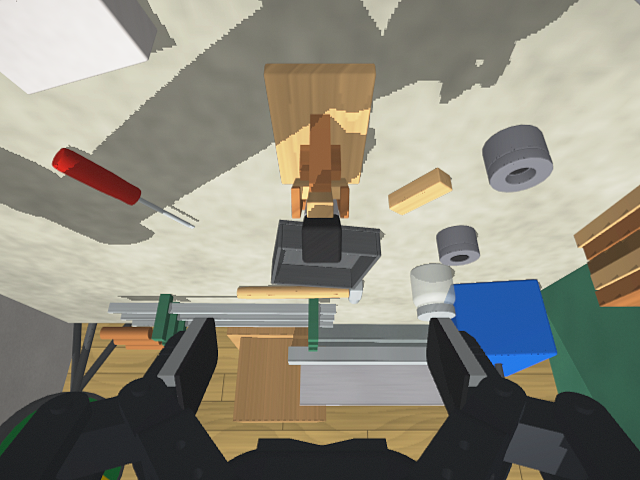

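Gauge lies home, untouched. Going to the dented puck.

```bash
python3 -m creep '[[0,6,0,0,0,0,1],[0,6,0,0,0,0,1],[0,6,0,0,0,0,1],[0,6,0,0,0,0,1],[0,6,0,0,0,0,1],[0,6,0,0,0,0,1],[0,6,0,0,0,0,1],[0,3,0,0,0,0,1],[0,0,0,-0.0204,0.0283,0,1],[0,0,0,-0.0204,0.0283,0,1],[0,0,0,-0.0204,0.0283,0,1],[0,0,0,-0.0204,0.0283,0,1],[0,0,0,-0.0204,0.0283,0,1],[0,0,0,-0.0204,0.0283,0,1],[0,0,0,-0.0204,0.0283,0.02,1],[0,0,0,0,0,0.03,1],[0,0,0,0,0,0.03,1],[0,0,0,0,0,0,1],[0,0,0,0,0,0,1]]'
python3 - <<'E'
from h import *
delta([.6545,-.0283,.004]); C=Cam('wrist');f=manip.grab_frame('wrist')
P=[.6545,-.0283]
for u,v in C.proj([[P[0]+.029*np.cos(t),P[1]+.029*np.sin(t),.042] for t in np.arange(0,6.28,.3)]): cv2.circle(f,(int(round(u)),int(round(v))),1,(0,255,0),-1)
cv2.imwrite('pics/w19.png',f)
E
```

```text
time: 29.0
tool_pos: [0.65, -0.0313, 0.1384]
tool_rot: [-0.003, 0.699, 0.716, -0.002]
contact_force: [0.1, -0.4, 0.0]
gripper_width: 0.998
TCP [ 0.65   -0.0313  0.1384]
shift in tool (mm) [  2.7   5.5 134.3]
```

View pics/w19.png

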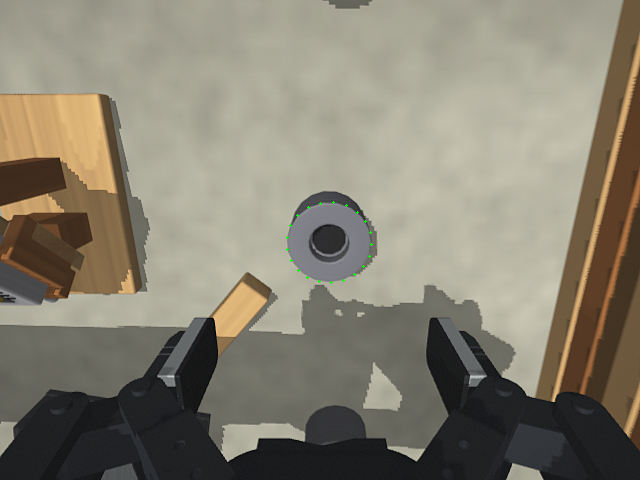

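```bash
python3 - <<'E'
from h import *
C=Cam('wrist')
for u,v in[(247,272),(271,288),(228,300)]: print(C.plane(u,v,.015))
f=manip.grab_frame('top');T=Cam('top')
x,y=240,160
for u,v in[(424,146),(399,178),(499,208),(478,237)]: print(T.plane(240+u/3,160+v/3,.015))
E
```

```text
[ 0.59398136 -0.06409002  0.015     ]
[ 0.61265579 -0.07757572  0.015     ]
[ 0.57754585 -0.0891796   0.015     ]
[ 0.60850394 -0.09067054  0.015     ]
[ 0.58501495 -0.07223082  0.015     ]
[ 0.56315365 -0.14464149  0.015     ]
[ 0.54201779 -0.12908164  0.015     ]
```

```bash
python3 -m creep '[[0,0,0,0.003,0.005,0.02,1],[0,0,0,0,0,0.03,1],[0,0,0,0,0,0.03,1],[0,0,0,0,0,0.025,1],[0,0,0,0,0,0.015,1],[0,0,0,0,0,0.01,1],[0,0,0,0,0,0.003,1],[0,0,0,0,0,0,1],[0,0,0,0,0,0,0.6],[0,0,0,0,0,0,0],[0,0,0,0,0,0,0],[0,0,0,0,0,0,0],[0,0,0,0,0,0,0],[0,0,0,0,0,0,0],[0,0,0,0,0,0,0]]'
python3 - <<'E'
from h import *
cv2.imwrite('pics/w20.png',manip.grab_frame('wrist'))
E
```

```text
time: 30.35
tool_pos: [0.6596, -0.0279, 0.0123]
tool_rot: [0.002, 0.698, 0.716, 0.001]
contact_force: [-2.1, -0.1, 5.1]
gripper_width: 0.667
```

View pics/w20.png

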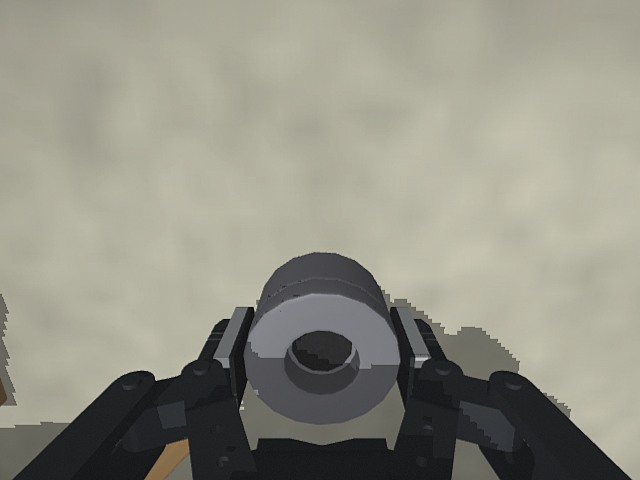

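```bash
python3 -m creep '[[0,0,0,0,0,-0.015,0],[0,0,0,0,0,-0.03,0],[0,0,0,0,0,-0.035,0],[0,0,0,0,0,-0.035,0],[0,0,0,0,0,-0.035,0],[0,0,0,-0.0239,-0.0203,0,0],[0,0,0,-0.0239,-0.0203,0,0],[0,0,0,-0.0239,-0.0203,0,0],[0,0,0,-0.0239,-0.0203,0,0],[0,0,0,-0.0239,-0.0203,0,0],[0,0,0,-0.0239,-0.0203,0,0],[0,0,0,-0.0239,-0.0203,0,0],[0,0,0,-0.0239,-0.0203,0,0],[0,0,0,-0.0239,-0.0203,0,0],[0,0,0,-0.0239,-0.0203,0,0],[0,0,0,0,0,0,0],[0,0,0,0,0,0,0]]'
python3 - <<'E'
from h import *
delta([.4625,-.272,.1])
C=Cam('wrist');f=manip.grab_frame('wrist');cv2.imwrite('pics/w21.png',f)
L=manip.cut_out('tray','wrist')
for d in L[:2]:
    v,u=np.nonzero(d['pixels']); print(d['confidence'],cv2.minAreaRect(np.c_[u,v].astype(np.float32)))
E
```

```text
time: 31.82
tool_pos: [0.4601, -0.2727, 0.1601]
tool_rot: [0.001, 0.699, 0.715, 0.001]
contact_force: [0.6, -0.5, -2.8]
gripper_width: 0.668
TCP [ 0.4601 -0.2727  0.1601]
shift in tool (mm) [ 0.7  2.2 60.1]
0.63 ((325.0135192871094, 234.91893005371094), (218.3218536376953, 198.42958068847656), 9.462322235107422)
```

View pics/w21.png

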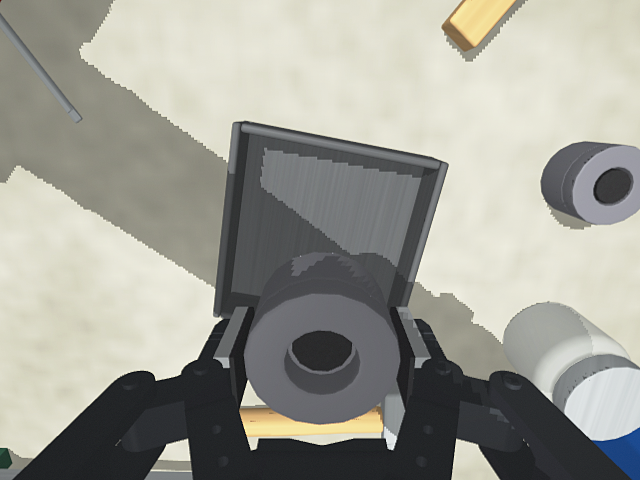

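```bash
python3 - <<'E'
from h import *
C=Cam('wrist'); a=C.plane(236,122,.045);b=C.plane(447,162,.045)
e=(b-a)/np.linalg.norm(b-a); m=np.array([e[1],-e[0],0]); m=m if m[1]<0 else -m
print(a,b,np.linalg.norm(b-a),np.degrees(np.arctan2(e[1],e[0])),'centre',(a+b)/2+m*.075)
E
```

```text
[ 0.40330224 -0.19162476  0.045     ] [ 0.54624475 -0.21402359  0.045     ] 0.14468678772320903 -8.905727125129443 centre [ 0.46316281 -0.27692     0.045     ]
```

```bash
python3 -m creep '[[0,0,0,-0.004,0.003,0.02,0],[0,0,0,0,0,0.03,0],[0,0,0,0,0,0.03,0],[0,0,0,0,0,0.025,0],[0,0,0,0,0,0.015,0],[0,0,0,0,0,0.01,0],[0,0,0,0,0,0.005,0],[0,0,0,0,0,0,0],[0,0,0,0,0,0,0]]'
python3 -m creep '[[0,0,0,0,0,0.002,0],[0,0,0,0,0,0.002,0],[0,0,0,0,0,0,0],[0,0,0,0,0,0,0]]'
```

```text
time: 32.67
tool_pos: [0.4652, -0.2759, 0.0254]
tool_rot: [0.001, 0.698, 0.716, 0.001]
contact_force: [0.2, 0.0, -3.2]
gripper_width: 0.665
time: 33.0
tool_pos: [0.4644, -0.2759, 0.0208]
tool_rot: [0.001, 0.698, 0.716, 0.0]
contact_force: [0.2, 0.0, -2.4]
gripper_width: 0.663
```

```bash
python3 -m creep '[[0,0,0,0,0,0.0015,0],[0,0,0,0,0,0.0015,0],[0,0,0,0,0,0,0],[0,0,0,0,0,0,0]]'
```

```text
time: 33.33
tool_pos: [0.4645, -0.2759, 0.0183]
tool_rot: [0.001, 0.698, 0.716, 0.0]
contact_force: [-3.1, 2.5, 6.0]
gripper_width: 0.662
```

Contact with the tray floor (puck bottom ≈6 mm). Release with partial opening and lift.

```bash
python3 -m creep '[[0,0,0,0,0,-0.0005,0.72],[0,0,0,0,0,0,0.78],[0,0,0,0,0,0,0.82],[0,0,0,0,0,0,0.82],[0,0,0,0,0,0,0.82],[0,0,0,0,0,-0.005,0.82],[0,0,0,0,0,-0.015,0.82],[0,0,0,0,0,-0.03,0.82],[0,0,0,0,0,-0.035,0.82],[0,0,0,0,0,-0.035,0.82],[0,0,0,0,0,-0.035,0.82],[0,0,0,-0.03,0,-0.03,1],[0,0,0,-0.03,0,0,1],[0,0,0,-0.03,0,0,1],[0,0,0,0,0,0,1],[0,0,0,0,0,0,1]]'
python3 - <<'E'
from h import *
s=manip.state();print(s['contact_force'],s['time'])
for n in('scene','top','wrist'): cv2.imwrite(f'pics/{n}22.png',manip.grab_frame(n))
E
```

```text
time: 34.67
tool_pos: [0.466, -0.3661, 0.2025]
tool_rot: [0.0, 0.699, 0.715, 0.001]
contact_force: [0.6, 0.1, -0.9]
gripper_width: 0.997
[ 0.63847438  0.07170369 -0.88698093] 34.6667
```

View pics/scene22.png

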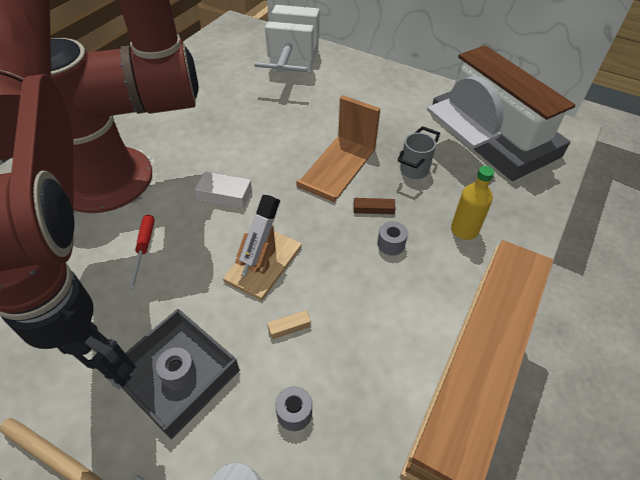

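View pics/top22.png

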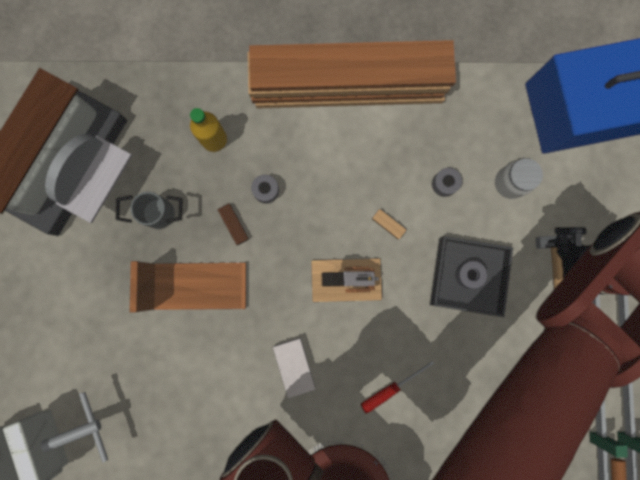

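Puck upright in the tray (top 473,273), gauge home (top 347,279), sound pucks unmoved (264,188 / 447,181), arm clear.

```bash
python3 -c "
from plant import manip
print(manip.job_done())"
```

```text
the job is handed in; nothing more can be done
None
```

The job is done and handed in at about 35 s of the 72 s allowed. The bad puck was the middle of the three.

- **Gauge into the rest:** I took it from the till from above, laid it in the slanted rest against the stops, let go, and took it again by its butt end.
- **Finding the bad puck:** I pressed the middle puck first. At about 15 mm of press the force was only about 6.5 N. The core yielded and was still visibly dented after I lifted off. Having found the bad one, I did not press the other two, so I have not measured that they are sound.
- **Gauge back home:** It went back in the rest, meeting the stops at the same pose as the first time.
- **Bad puck:** I set it down in the middle of the steel tray.

The last pictures show the gauge home in the rest, the dented puck upright in the tray and the other two pucks where they started. The arm was clear of everything, with the wrist force at about 1 N (noise). No check failed; the camera position estimates agreed with the contacts to about 1 mm.

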